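# Stand the coupler gauge posts in their bay and close the keeper bar

## Robot

A 6-joint arm with a two-finger parallel gripper is mounted at the origin on the work surface. World frame = base frame: x ahead of the robot, y to its left, z up, the work surface at z = 0. Lengths are in mm, angles in rad, forces in N, time in s.
With the tool pointing down it reaches from about 300 to 775 mm from the base axis. Payload 14.6 kg.
Tool frame: the origin (TCP) lies on the centre line of the jaws, within the pads' length; the fingertips stand 11 mm ahead of it and the grasp point (between the pads) lies 8 mm behind it; x points along the fingers, y is the direction in which the jaws open and shut, and the axes are right-handed (so a half turn about x gives the same grasp; the last joint's range is limited). The gripper opens to 94 mm and grips with 3 to 60 N. Pads are 16 mm wide; open, the fingers measure 119 mm over their backs; the gripper's body (75 mm by 177 mm) begins 78 mm behind the grasp point.
Start: joints at [1.241, 0.3, 1.521, -0, 1.321, -0.067], TCP at [142.88, 531.107, 216.446] pointing down, gripper open.
Joint ranges: [-3.03, 3.03], [-0.79, 2.21], [0.23, 2.52], [-1.04, 4.18], [0, 3.07], [-2.55, 2.55]. Speed limits (rad/s): [2.22, 2.22, 2.57, 3.14, 3.14, 3.14].

## Interface

Orientations are given as [roll, pitch, yaw] about the fixed x, y, z axes, in that order (R = Rz(yaw) Ry(pitch) Rx(roll)).
In Python, from cell import manip gives the robot as it stands.
- The arm moves only by the shell command python3 -m handwheel 'ROWS' [OPENING] [FORCE]. ROWS is JSON, a list of rows, each a list of 2 entries, a list of its own where there are three numbers: the shift along the tool's x, y, z in mm, then the turn about the tool's x in rad. In form: [[[x, y, z], spin], ...]. A call has exactly 10 rows; each row shifts and turns the commanded pose from where the row before left it, along the tool's axes as they then stand; what a row does not reach is not made up. A row lasts 1/8 s, in which the tool goes at most 62.5 mm and 10.7 degrees, less where a joint would pass 70% of its speed; a pose out of reach is approached as far as the arm can. A call with a gripper value outside its range is refused whole. OPENING is the closure in counts, from 0 (fully open) to 255 (shut), set as the call begins (- or left out, the last holds). The fingers move at their own pace and stop on an object; FORCE is the grip in N (left out, the last holds). Time passes only in rows, so rows that do not move let the fingers close, or fill a call up. It gives the time, the measured TCP pose, the force and the opening at its end, in the units of the state.
- manip.read_state(): the state, without advancing time (a new reading comes with each control period).
- manip.camera(name): name is "scene" or "side" or "wrist"; returns a dict with "pixels" (420x560x3 uint8, red, green, blue), "z_map" (420x560 float32, mm along the optical axis (not along the pixel's ray), 0 where there is no reading), "mtx" (3x3 intrinsics, pixels), "xyz" and "orientation" of the camera in the world. Camera axes: x right, y up, looking along -z (the intrinsics and any distortion apply to the point x, -y, -z); pixel columns grow to the right and rows downward; lengths in mm; the calibration is good to about 2 mm. A picture is of the moment at which its call begins.
- manip.sign_off(): hands the job in, once; it reports no verdict.
Trained networks look in the newest picture that a camera, given by its name, has taken for a name from the list of things; names that differ only in an ending like _2 or _b are one class to them, and where a whole thing is asked for, a point or a joint stands for the part that bears it (a point fixed in the world has none). Each returns a list of dicts, best first, with "confidence" (0 to 1); they miss things now and then, are a little off and sometimes report something else, mostly with a low value. They report only what shows in the picture. A call takes as long as a camera call. They do not tell look-alikes from the thing itself.
- manip.cut_out(target, camera): "region" (420x560 bool, what is visible of it) and "centre" ([column, row] in pixels, amid what is visible of it).
The state is a dict: "clock": time; "joints": joint angles; "qd": joint speeds; "effort": joint torques, N m; "eef_pos": TCP position; "eef_rot": TCP orientation; "wrist_force": force on the tool from outside, world axes, zero at the start; "moment": the same for the moment, N m; "finger_gap": finger opening in mm.
Only numpy, scipy, OpenCV 4.12 (cv2) and the standard library are available. Lean on these libraries where they do the work, as an engineer would, in place of code of your own. Each camera call takes 0.05 s, during which the arm holds its last target. There are 200 camera calls.

## Task

Raise every gauge post lying on the bench upright, red end up, and stand them all on the floor of the yellow-kerbed bay, behind the line of its yellow keeper bar. Only when they all stand there, fold the keeper bar down across the front of the bay until it rests fully in its catch, and last of all set the red marker block down flat on the middle of the white pad to show that the bay is complete. Leave the bolt gauge and the blue cap where they are.

Things in the scene. Friction and masses are not known exactly. Their poses are not given: they have to be found in the camera images.
- post1_mid (a point): gauge post, number 1 of up to three alike : a 38 mm round steel tube with 45 mm long, 40 mm square end blocks, 150 mm long overall, about 0.45 kg; at the start it lies flat on the bench. One end block is painted red, the other is bare metal. This point is the centre of the post; its x axis points along the post to the red end. May be absent.
- post2_mid (a point): gauge post, number 2 of up to three alike : a 38 mm round steel tube with 45 mm long, 40 mm square end blocks, 150 mm long overall, about 0.45 kg; at the start it lies flat on the bench. One end block is painted red, the other is bare metal. This point is the centre of the post; its x axis points along the post to the red end. May be absent.
- post3_mid (a point): gauge post, number 3 of up to three alike : a 38 mm round steel tube with 45 mm long, 40 mm square end blocks, 150 mm long overall, about 0.45 kg; at the start it lies flat on the bench. One end block is painted red, the other is bare metal. This point is the centre of the post; its x axis points along the post to the red end. May be absent.
- bay: fixed bay: grey floor plate 130 x 250 mm, 6 mm thick, with 30 mm high yellow kerbs at back and both ends, none at the front; clear floor x -65 to 56, y -97 to 97 mm. Origin: centre of the plate's underside, on the bench; x points to the back kerb (away from the robot), y to the hinge end, z up. Posts go behind the bar, centres at x -40 to 45 mm (best x = 0); three fit side by side, 60 mm apart.
- bay_catch (a point): bottom of the catch at the bay's front -y corner (bay x -71, y -113, 47 mm up): an upright with a slot open at the top; outside x -85 to -57, y -125 to -101 mm, cheeks up to 75 mm above the bench
- keeper_hinge (a point): point on the keeper bar's hinge axis, 56 mm above the bench, at bay x -71, y 113 mm; the axis is horizontal, along the bay's x. Its upright is 70 mm tall, at bay x -60 to -50, y 101 to 125 mm. The bar is a yellow flat, 250 mm long, 16 mm high when shut, 12 mm thick, and passes 71 mm in front of the bay's x = 0 line.
- keeper_handle (a point): grip point on the bar's black handle: a round pin, 12 mm diameter, sticking out 73 mm from the bar's front face towards the robot (parallel to bay -x), 170 mm along the bar from the hinge axis. This point is 53 mm in front of the bar's face. Bar shut: this point is at bay x -130, y -57 mm, 56 mm above the bench.
- keeper (a joint): angle of the keeper bar, rad: 0 = lying level in the bottom of its catch (end stop), 1.57 = straight up, up to 2.1 = leaning outwards away from the bay (it starts at 1.75 to 1.95). Stiff hinge: the bar stays at any angle where it is left; moving it takes about 5 N at the handle.
- block_mid (a point): red steel marker block, 50 x 80 x 40 mm (along its x, y, z), 0.6 kg, lying flat; this point is its centre, 20 mm above its underside
- marker_pad (a point): centre of the top of the white marker pad, a plate 110 x 110 mm and 6 mm thick joined to the bay floor beside the catch end (bay x 0, y -182 mm); axes as the bay's
- bolt_gauge: bystander: polished steel bolt gauge, 136 mm long, lying, not to be disturbed; origin under its middle
- blue_cap: bystander: round blue plastic cap, 64 mm diameter, 38 mm high, not to be disturbed; origin at the centre of its underside
Things that resemble listed ones, but are neither listed nor needed, are in the scene too. What is shaped like the part that bears block_mid but green or turquoise is not meant. What is shaped like the part that bears post3_mid but pink is not meant.

How it is judged:
By the outcome, as a careful person would: the job done as asked, in the order asked, and still so for the second after the job is handed in, with the robot touching nothing.
Of post1, post2, post3 only 2 to 3 are there at a start; the rules pass over those that are not, and their reading is None.
At some moment in a run one of marker_block may be knocked a few centimetres aside while the robot is not near it.
Once in a run the grip may slacken for a moment while it holds something.
It also fails if it takes over 210 s, if anything falls off the work surface, if the arm or the gripper's body presses on something with over 40 N, if the wrist force passes 120 N, or if a joint passes its speed limit or range.

## Working session

There is one attempt and no reset: what is moved stays moved. The work goes in short steps, Python scripts to look and compute and a shell command to move; the robot and the scene stay as the last step left them, time stands still between calls to the robot, and variables do not carry over. Pictures are saved under pics/ and viewed, about 12 in all and at most 16, crops included, and the job is handed in when it is done.

```bash
ls; mkdir -p pics; cat > h.py <<'E'
import numpy as np, cv2
from scipy.spatial.transform import Rotation as Ro
from cell import manip
def cam(name, save=None):
    c=manip.camera(name)
    if save: cv2.imwrite('pics/'+save, cv2.cvtColor(c['pixels'],cv2.COLOR_RGB2BGR))
    return c
def cloud(c):
    K=np.array(c['mtx']); z=c['z_map']; v,u=np.mgrid[:z.shape[0],:z.shape[1]]
    p=np.stack([(u-K[0,2])/K[0,0]*z, -(v-K[1,2])/K[1,1]*z, -z],-1)
    o=np.array(c['orientation'])
    R=Ro.from_euler('xyz',o).as_matrix() if o.size==3 else o
    w=p@R.T+np.array(c['xyz']); w[z<=0]=np.nan
    return w
E
python3 - <<'E'
from h import *
print(manip.read_state())
for n in ['scene','side','wrist']:
    c=cam(n,n+'0.png'); w=cloud(c)
    print(n,c['xyz'],c['orientation'],np.array(c['mtx']).tolist(),[k for k in c])
    for t in ['post1_mid','bay','keeper','keeper_handle','block_mid','marker_pad','bolt_gauge','blue_cap']:
        try: L=manip.cut_out(t,n)
        except Exception as e: print(t,e); continue
        for d in L[:5]:
            m=d['region']&np.isfinite(w[...,0]); q=w[m]
            if len(q): print(t,round(d['confidence'],2),np.round(d['centre']),m.sum(),np.round(np.median(q,0)),np.round(np.percentile(q,5,0)),np.round(np.percentile(q,95,0)))
E
```

```text
pics
{'clock': 0.0, 'joints': array([ 1.24140189e+00,  3.00484968e-01,  1.52158368e+00, -2.87136161e-05,
        1.32068789e+00, -6.66112934e-02]), 'qd': array([-0.00018076, -0.00108814, -0.00111892,  0.0006532 , -0.00095338,
        0.00027527]), 'effort': array([ 1.99947266e-03, -5.31803834e+01, -3.52736521e+01,  7.09479419e-02,
        2.43659428e-02, -8.04113120e-05]), 'eef_pos': array([142.80815833, 530.87858665, 215.87761575]), 'eef_rot': array([-1.61351626,  1.56963212, -1.87629228]), 'wrist_force': array([0.53839389, 0.61988382, 0.34256481]), 'moment': array([-0.02633541, -0.01543801, -0.04177679]), 'finger_gap': 94.07235787594864}
scene [1455.3471334  -387.0902829  1023.57956382] [0.75937776 0.01212996 1.21182484] [[428.9346263814777, 0.0, 281.9818535563355], [0.0, 428.9346263814777, 217.99183477084244], [0.0, 0.0, 1.0]] ['pixels', 'z_map', 'mtx', 'xyz', 'orientation']
post1_mid 0.65 [250. 229.] 581 [ 583. -174.   38.] [ 499. -195.    2.] [ 635. -152.   43.]
bay 0.65 [347. 207.] 3848 [569. 151.   7.] [483. -31.   1.] [641. 322. 221.]
keeper 0.98 [380. 134.] 424 [489. 313. 20
[... 1702 characters left out ...]
 485.  45.]
marker_pad 0.96 [243. 199.] 3294 [565. 155.  10.] [480. -29.   5.] [634. 318. 224.]
marker_pad 0.31 [293. 286.] 1222 [ 528. -304.   36.] [ 461. -317.    5.] [ 604. -275.   44.]
bolt_gauge 0.57 [349. 248.] 398 [ 745. -211.   22.] [ 691. -229.    5.] [ 820. -196.   31.]
blue_cap 0.78 [276. 167.] 246 [746. 268.  32.] [725. 255.   9.] [774. 298.  43.]
wrist [ 62.72578639 552.88578117 385.08801906] [-2.87395796e-01 -6.81727178e-04  1.30672896e+00] [[312.2655963192644, 0.0, 278.63690351038593], [0.0, 312.2655963192644, 215.78784738330876], [0.0, 0.0, 1.0]] ['pixels', 'z_map', 'mtx', 'xyz', 'orientation']
block_mid 0.76 [288. 391.] 1882 [406. 472.  40.] [382. 438.  34.] [433. 508.  41.]
```

View pics/scene0.png

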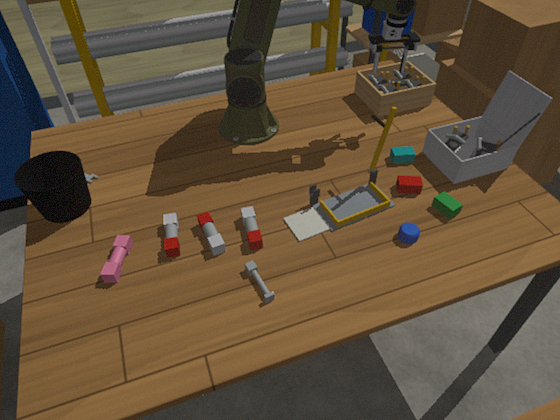

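View pics/side0.png

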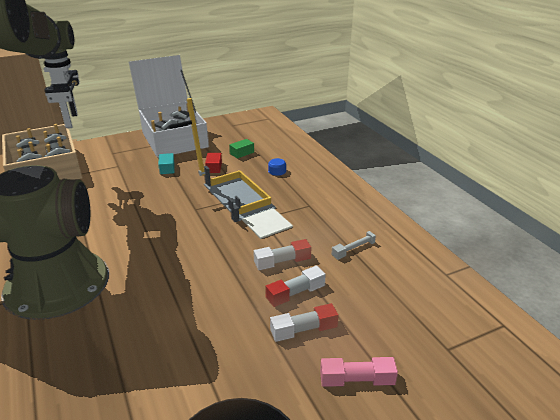

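Three posts (scene pixels (251,228), (211,233), (171,235)) have one red and one bare end. The part at (117,258) is pink at both ends, so it is not meant. Of the blocks, (409,184) is red and is the marker. Turquoise (402,155) and green (447,205) are not meant. Next I'll fit the poses.

```bash
cat >> h.py <<'E'
def rects(c, kind, zlo=33, zhi=50, amin=40):
    w=cloud(c); hsv=cv2.cvtColor(c['pixels'],cv2.COLOR_RGB2HSV).astype(int); H,S,V=hsv[...,0],hsv[...,1],hsv[...,2]
    m={'red':((H<8)|(H>172))&(S>150)&(V>60),'bare':(S<60)&(V>90),'yellow':(H>20)&(H<32)&(S>150)&(V>90)}[kind]
    m=m&(w[...,2]>zlo)&(w[...,2]<zhi)&(w[...,0]>150)&(w[...,0]<900)&(abs(w[...,1])<600)
    n,l,st,_=cv2.connectedComponentsWithStats(m.astype(np.uint8))
    out=[]
    for i in range(1,n):
        if st[i,4]<amin: continue
        q=w[l==i]; r=cv2.minAreaRect(q[:,:2].astype(np.float32))
        out.append((np.round(r[0],1),np.round(r[1],1),round(r[2],1),len(q),round(float(np.median(q[:,2])),1),[int(st[i,0]+st[i,2]/2),int(st[i,1]+st[i,3]/2)]))
    return out
def tool():
    s=manip.read_state(); R=Ro.from_euler('xyz',s['eef_rot']).as_matrix()
    print('t',round(float(s['clock']),2),'tcp',np.round(s['eef_pos'],1),'ty yaw',round(float(np.degrees(np.arctan2(R[1,1],R[0,1]))),2),'xaxis',np.round(R[:,0],3),'tz yaw',round(float(np.degrees(np.arctan2(R[1,2],R[0,2]))),2),'F',np.round(s['wrist_force'],1),'gap',round(float(s['finger_gap']),1),'j',np.round(s['joints'],2))
    return s,R
def todo(x,y,z,jaw):
    "world target TCP, jaw line yaw deg -> tool shifts (mm) and spin"
    s,R=tool(); d=R.T@(np.array([x,y,z])-s['eef_pos'])
    ty=np.degrees(np.arctan2(R[1,1],R[0,1])); a=(jaw-ty+90)%180-90
    print('tool dx,dy,dz',np.round(d,1),'spin(rad, x down -> sign flipped)',round(-np.radians(a),3))
E
python3 - <<'E'
from h import *
for n in ['scene','side']:
    c=cam(n); 
    for k,a in [('red',(33,50)),('bare',(33,50)),('yellow',(28,48)),('bare',(3,12))]:
        print(n,k,a)
        for r in rects(c,k,*a): print('  ',*r)
    w=cloud(c)
    m=manip.cut_out('keeper',n)[0]['region']&(w[...,2]>75)&(w[...,2]<320)&(w[...,1]<360)
    q=w[m]; 
    b=q[q[:,0]>np.percentile(q[:,0],60)-0]
    print('bar',np.round(b.min(0)),np.round(b.max(0)), 'all',np.round(q.min(0)),np.round(q.max(0)),'dy/dz',np.polyfit(b[:,2],b[:,1],1))
    h=q[q[:,0]<np.percentile(q[:,0],10)]; print('handle',np.round(h.mean(0)))
tool()
E
```

```text
scene red (33, 50)
   [566.2 401. ] [79.7 54.3] 65.6 241 39.5 [410, 181]
   [ 485.9 -300. ] [47.6 38.8] 5.1 132 40.8 [205, 219]
   [ 614.9 -175.9] [39.4 43.2] 83.5 152 39.9 [254, 237]
   [ 551.6 -419.3] [38.9 44.3] 80.2 163 40.5 [171, 244]
scene bare (33, 50)
   [ 538.2 -166.9] [ 39.5 105.5] 85.8 237 39.3 [249, 218]
   [ 478.  -410.4] [ 38.4 106.2] 79.9 247 39.5 [169, 225]
   [ 559.3 -292.5] [106.   40.1] 4.1 272 39.6 [214, 235]
scene yellow (28, 48)
   [577.5 282.6] [ 39.1 110.2] 77.3 51 30.4 [380, 193]
   [592.6  85.1] [111.   13.2] 10.1 44 30.9 [330, 211]
scene bare (3, 12)
   [514.7 190.1] [24. 68.] 20.2 57 6.6 [346, 194]
   [574.  183.5] [ 78.6 163.1] 9.1 564 6.4 [354, 205]
   [536.1 122.2] [42.9 45.7] 3.0 99 6.2 [331, 202]
   [588.8  15.1] [126.4 137.6] 3.3 845 6.5 [308, 221]
bar [490. 285.  76.] [498. 337. 294.] all [412. 284.  76.] [498. 342. 294.] dy/dz [2.03511653e-01 2.74959381e+02]
handle [437. 315. 225.]
side red (33, 50)
   [561.8 403.1] [88.7 50. ] 65.9 182 42.0 [213, 159]
   [ 482.  -297.6] [44.6 43.1] 1.3 239 41.8 [277, 288]
   [ 549.1 -417.1] [39.6 43.7] 82.0 227 41
[... 257 characters left out ...]
2]
side yellow (28, 48)
   [608.  198.1] [ 83.  220.9] 20.5 157 31.6 [243, 186]
side bare (3, 12)
   [489.8 572.4] [15.7 70.4] 88.7 40 7.8 [181, 151]
   [579.4 198.5] [ 96.4 147. ] 6.9 544 8.7 [240, 192]
   [515.7 198.8] [25.  72.8] 7.8 65 8.3 [220, 198]
   [591.5  19.2] [117.8 141.3] 6.4 862 8.2 [266, 223]
   [ 505.  -178.9] [ 9.  44.8] 79.4 42 7.6 [266, 267]
   [ 434.7 -411.9] [27.9 56.7] 43.4 66 8.1 [282, 335]
bar [483. 284.  75.] [493. 344. 295.] all [407. 284.  75.] [493. 346. 296.] dy/dz [2.00857561e-01 2.74197948e+02]
handle [433. 315. 227.]
t 1.55 tcp [142.9 531.1 216.5] ty yaw 74.94 xaxis [-0.  0. -1.] tz yaw -15.06 F [-0.1  1.  -0.1] gap 94.2 j [ 1.24  0.3   1.52  0.    1.32 -0.07]
```

```bash
python3 - <<'E'
import cv2
i=cv2.imread('pics/scene0.png'); 
a=cv2.resize(i[195:285,90:280],None,fx=4,fy=4,interpolation=cv2.INTER_CUBIC)[:,:760]
b=cv2.resize(i[100:250,280:470],None,fx=4,fy=4,interpolation=cv2.INTER_CUBIC)
b=cv2.resize(b,(304,240)); cv2.imwrite('pics/crop1.png',cv2.vconcat([a,cv2.copyMakeBorder(b,0,0,0,a.shape[1]-304,cv2.BORDER_CONSTANT)]))
E
```

```text
(no output)
```

View pics/crop1.png

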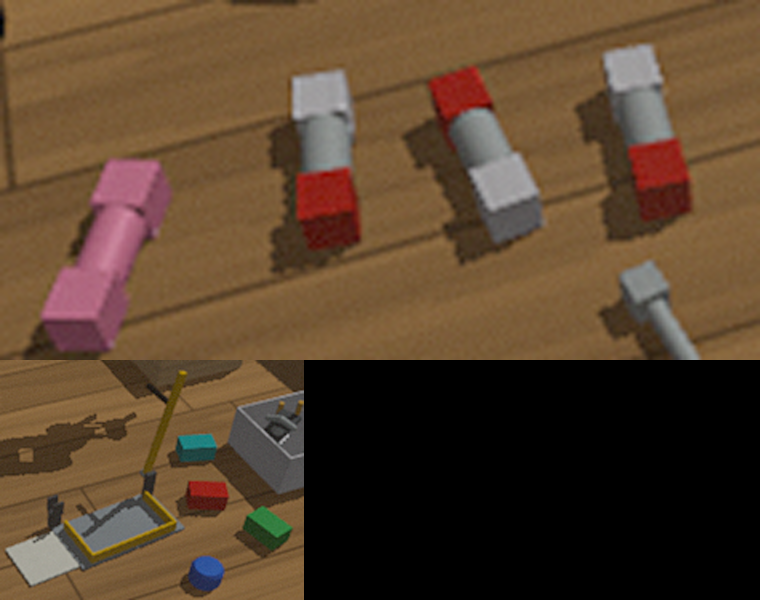

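The enlarged crop confirms the posts: in each of the three, one end is red and the other bare metal. The tool can't tilt, so I'll grip each post by its red block with light force and lift. The post can then swing upright in the pads, and I'll check that by camera. Moving over the post nearest the pad.

```bash

python3 -m handwheel '[[[0,-28,32],0],[[0,-28,32],0],[[0,-28,32],0],[[0,-28,32],0],[[0,-28,32],0],[[0,-28,32],0],[[0,-28,32],0],[[0,-28,32],0],[[0,-28,32],0],[[0,-28,32],0]]' 0 10
python3 -m handwheel '[[[6,-28,32],0],[[6,-28,32],0],[[6,-28,32],0],[[6,-28,32],0],[[6,-28,32],0],[[6,-28,32],0],[[6,-28,32],0],[[6,-28,32],-0.08],[[6,-28,32],-0.08],[[0,0,0],0]]'
python3 - <<'E'
from h import *
c=cam('wrist','w1.png')
for k in ['red','bare']:
    for r in rects(c,k): print(k,*r)
todo(613,-175,60,84)
E
```

```text
clock: 2.8
eef_pos: [379.8, 176.3, 216.7]
eef_rot: [0.596, 1.57, 0.334]
wrist_force: [0.4, 0.5, -0.3]
finger_gap: 94.2
clock: 4.05
eef_pos: [595.0, -140.4, 161.2]
eef_rot: [3.046, 1.569, 2.942]
wrist_force: [-0.4, 0.7, -0.2]
finger_gap: 93.8
red [ 483.4 -296.4] [44.8 40.9] 5.5 2573 40.1 [90, 109]
red [ 552.7 -398. ] [10.5 45.4] 71.3 390 39.6 [8, 196]
red [ 611.5 -172.3] [39.8 44.5] 83.6 1729 40.2 [248, 231]
bare [ 537.7 -164.2] [ 39.6 105.4] 83.8 4102 39.6 [245, 153]
bare [ 557.9 -289.8] [104.5  40.5] 5.2 3748 39.2 [123, 190]
t 4.1 tcp [ 594.5 -139.2  161.6] ty yaw 84.02 xaxis [-0.001  0.    -1.   ] tz yaw -5.98 F [-0.1  0.1 -0.9] gap 93.8 j [-0.29  0.48  1.4   0.    1.26 -1.76]
tool dx,dy,dz [101.6 -33.7  22.2] spin(rad, x down -> sign flipped) 0.0
```

```bash

python3 -m handwheel '[[[10,-11,7],0],[[10,-10,7],0],[[10,-10,7],0],[[20,0,0],0],[[25,0,0],0],[[25,0,0],0],[[20,0,0],0],[[15,0,0],0],[[8,0,0],0],[[0,0,0],0]]' 0 10
python3 - <<'E'
from h import *
todo(612.5,-172.5,14,83.6)
E
```

```text
clock: 5.35
eef_pos: [612.3, -171.6, 19.3]
eef_rot: [2.915, 1.571, 2.812]
wrist_force: [-0.1, 0.5, 0.1]
finger_gap: 94.3
t 5.35 tcp [ 612.3 -171.6   19.3] ty yaw 84.11 xaxis [-0.  0. -1.] tz yaw -5.89 F [-0.1  0.5  0.1] gap 94.3 j [-0.33  0.7   1.42 -0.    1.03 -1.8 ]
tool dx,dy,dz [ 5.3 -0.9  0.3] spin(rad, x down -> sign flipped) 0.009
```

```bash

python3 -m handwheel '[[[5,-1,0],0],[[0,0,0],0],[[0,0,0],0],[[0,0,0],0],[[0,0,0],0],[[0,0,0],0],[[0,0,0],0],[[0,0,0],0],[[0,0,0],0],[[0,0,0],0]]' - 8
python3 -m handwheel '[[[0,0,0],0],[[0,0,0],0],[[0,0,0],0],[[0,0,0],0],[[0,0,0],0],[[0,0,0],0],[[0,0,0],0],[[0,0,0],0],[[0,0,0],0],[[0,0,0],0]]' 255 8
python3 -m handwheel '[[[-10,0,0],0],[[-10,0,0],0],[[-10,0,0],0],[[-10,0,0],0],[[-12,0,0],0],[[-12,0,0],0],[[-12,0,0],0],[[-12,0,0],0],[[-10,0,0],0],[[0,0,0],0]]' 255 8
python3 - <<'E'
from h import *
tool(); cam('side','s1.png')
c=cam('wrist'); 
E
```

```text
clock: 6.6
eef_pos: [612.2, -172.6, 14.4]
eef_rot: [-1.038, 1.571, -1.141]
wrist_force: [-0.7, -0.0, -0.1]
finger_gap: 94.0
clock: 7.85
eef_pos: [612.1, -172.6, 14.4]
eef_rot: [2.998, 1.571, 2.895]
wrist_force: [-0.5, -0.8, -0.3]
finger_gap: 40.3
clock: 9.1
eef_pos: [612.6, -172.7, 113.4]
eef_rot: [-0.208, 1.569, -0.31]
wrist_force: [3.9, -0.6, 5.4]
finger_gap: 39.9
t 9.1 tcp [ 612.6 -172.7  113.4] ty yaw 84.11 xaxis [ 0.002 -0.001 -1.   ] tz yaw -5.89 F [ 3.9 -0.6  5.4] gap 39.9 j [-0.33  0.58  1.36  0.    1.19 -1.8 ]
```

```bash
python3 -c "
import cv2
i=cv2.imread('pics/s1.png'); cv2.imwrite('pics/s1c.png',cv2.resize(i[150:340,180:400],None,fx=2.5,fy=2.5))"
```

```text
(no output)
```

View pics/s1c.png

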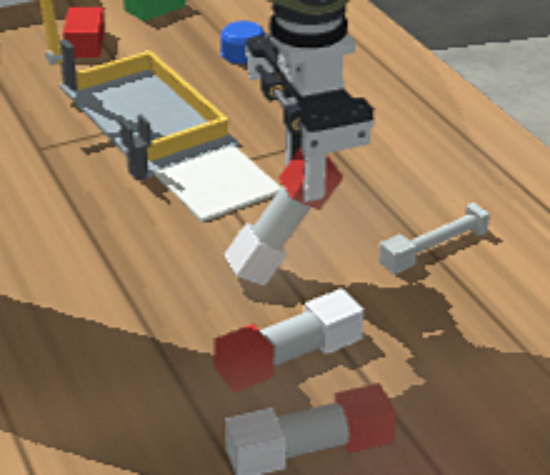

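The picture shows the post about 30° off vertical, with its foot at about (255,255) in the crop. I'll walk the grip back over the foot at lower force.

```bash
cat >> h.py <<'E'
def tilt(n='side'):
    "held post: red/bare/tube pixels within 110 mm of the tcp axis, axis direction by line fit of cloud slices"
    s,R=tool(); c=cam(n); w=cloud(c); hsv=cv2.cvtColor(c['pixels'],cv2.COLOR_RGB2HSV).astype(int); H,S,V=hsv[...,0],hsv[...,1],hsv[...,2]
    near=np.hypot(w[...,0]-s['eef_pos'][0],w[...,1]-s['eef_pos'][1])<120
    red=((H<8)|(H>172))&(S>150); grey=(S<60)&(V>70)
    zg=s['eef_pos'][2]+8
    a=w[near&red&(w[...,2]>8)]; b=w[near&grey&(w[...,2]>8)&(w[...,2]<zg-30)]
    for nme,q in (('red',a),('grey',b)):
        if len(q): print(nme,len(q),'med',np.round(np.median(q,0)),'min',np.round(np.percentile(q,3,0)),'max',np.round(np.percentile(q,97,0)))
    if len(b)>20:
        fx=np.polyfit(b[:,2],b[:,0],1)[0]; fy=np.polyfit(b[:,2],b[:,1],1)[0]
        print('lean dx/dz,dy/dz deg',np.round(np.degrees(np.arctan([fx,fy])),1))
    return c
E
python3 -m handwheel '[[[-2,0,-6],0],[[-2,0,-6],0],[[-1,0,-6],0],[[-1,0,-6],0],[[-1,0,-6],0],[[0,0,-6],0],[[0,0,-6],0],[[0,0,-6],0],[[0,0,-6],0],[[0,0,0],0]]' 255 5
python3 - <<'E'
from h import *
c=tilt('side'); cv2.imwrite('pics/s2.png',cv2.cvtColor(cv2.resize(c['pixels'][150:340,180:400],None,fx=2,fy=2),cv2.COLOR_RGB2BGR))
E
```

```text
clock: 10.45
eef_pos: [557.8, -167.0, 119.2]
eef_rot: [3.035, 1.57, 2.932]
wrist_force: [-0.8, -0.8, 2.4]
finger_gap: 39.9
t 10.45 tcp [ 557.8 -167.   119.2] ty yaw 84.1 xaxis [-0.001  0.    -1.   ] tz yaw -5.9 F [-0.8 -0.8  2.4] gap 39.9 j [-0.35  0.47  1.53 -0.    1.15 -1.82]
red 160 med [ 576. -185.  134.] min [ 546. -190.  112.] max [ 590. -150.  151.]
grey 607 med [ 545. -183.   44.] min [ 524. -282.   11.] max [ 593. -147.   94.]
lean dx/dz,dy/dz deg [7.  4.8]
```

View pics/s2.png

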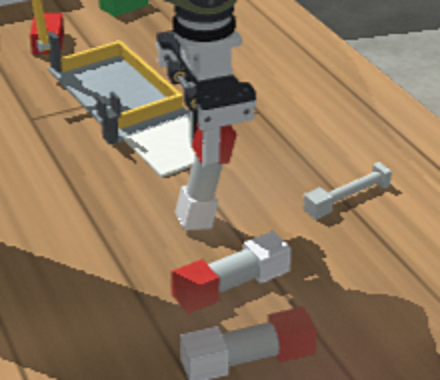

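The picture shows about 10° of tilt left, with the foot on the bench at (197,215). I'll finish the arc, open slightly so the post settles flat, then regrip firmly.

```bash

python3 -m handwheel '[[[0,0,-5],0],[[0,0,-5],0],[[0,0,-5],0],[[0,0,0],0],[[0,0,0],0],[[0,0,0],0],[[0,0,0],0],[[0,0,0],0],[[0,0,0],0],[[0,0,0],0]]' 255 4
python3 - <<'E'
from h import *
tilt('side')
E
python3 -m handwheel '[[[0,0,0],0],[[0,0,0],0],[[0,0,0],0],[[0,0,0],0],[[0,0,0],0],[[0,0,0],0],[[0,0,0],0],[[0,0,0],0],[[0,0,0],0],[[0,0,0],0]]' 130 10
python3 - <<'E'
from h import *
tilt('side')
E
```

```text
clock: 11.75
eef_pos: [543.5, -165.5, 119.4]
eef_rot: [-2.925, 1.571, -3.028]
wrist_force: [-0.8, 0.4, -4.1]
finger_gap: 40.0
t 11.75 tcp [ 543.5 -165.5  119.4] ty yaw 84.11 xaxis [-0. -0. -1.] tz yaw -5.89 F [-0.8  0.4 -4.1] gap 40.0 j [-0.36  0.44  1.57 -0.    1.13 -1.83]
red 151 med [ 562. -184.  135.] min [ 534. -190.  110.] max [ 575. -148.  154.]
grey 567 med [ 539. -182.   44.] min [ 522. -280.   10.] max [ 580. -146.   94.]
lean dx/dz,dy/dz deg [ 2.6 -0.2]
clock: 13.05
eef_pos: [543.5, -165.5, 119.4]
eef_rot: [-2.149, 1.571, -2.251]
wrist_force: [-0.8, 1.0, -0.8]
finger_gap: 45.5
t 13.05 tcp [ 543.5 -165.5  119.4] ty yaw 84.11 xaxis [-0. -0. -1.] tz yaw -5.89 F [-0.8  1.  -0.8] gap 45.5 j [-0.36  0.44  1.57 -0.    1.13 -1.83]
red 170 med [ 527. -179.  139.] min [ 522. -187.  111.] max [ 559. -149.  154.]
grey 544 med [ 536. -181.   44.] min [ 520. -281.   10.] max [ 582. -149.   95.]
lean dx/dz,dy/dz deg [-2.2  0.6]
```

Flat on its foot. Regripping firmly, lifting, and going around the front of the bay.

```bash

python3 -m handwheel '[[[0,0,0],0],[[0,0,0],0],[[0,0,0],0],[[0,0,0],0],[[0,0,0],0],[[0,0,0],0],[[-5,0,0],0],[[-5,0,0],0],[[-5,0,0],0],[[0,0,0],0]]' 255 35
python3 - <<'E'
from h import *
tilt('side')
E
python3 -m handwheel '[[[0,19,-20],0],[[0,19,-20],0],[[0,19,-20],0],[[0,19,-20],0],[[0,19,-20],0],[[0,0,0],0.168],[[0,0,0],0.168],[[0,0,0],0.168],[[0,0,0],0.168],[[0,0,0],0]]'
python3 -m handwheel '[[[0,0,0],0.168],[[0,0,0],0.168],[[0,0,0],0.168],[[0,0,0],0.168],[[0,0,-28],0],[[0,0,-28],0],[[0,0,-28],0],[[0,0,-28],0],[[0,0,-28],0],[[0,0,0],0]]'
python3 - <<'E'
from h import *
s,R=tool()
for n in ['scene','wrist','side']:
    c=cam(n,n+'3.png'); w=cloud(c)
    for k,a in [('yellow',(28,48)),('bare',(3,12))]:
        for r in rects(c,k,*a): print(n,k,*r)
E
```

```text
clock: 14.35
eef_pos: [543.7, -165.6, 134.9]
eef_rot: [-0.298, 1.57, -0.401]
wrist_force: [0.3, 0.0, -5.2]
finger_gap: 39.6
t 14.35 tcp [ 543.7 -165.6  134.9] ty yaw 84.11 xaxis [ 0.001 -0.    -1.   ] tz yaw -5.89 F [ 0.3  0.  -5.2] gap 39.6 j [-0.36  0.42  1.56 -0.    1.16 -1.83]
red 180 med [ 524. -179.  155.] min [ 518. -187.  124.] max [ 557. -147.  169.]
grey 546 med [ 535. -182.   59.] min [ 519. -280.   20.] max [ 579. -154.  108.]
lean dx/dz,dy/dz deg [-6.5 15.1]
clock: 15.65
eef_pos: [453.7, -60.7, 134.4]
eef_rot: [-2.474, 1.571, 3.036]
wrist_force: [-0.8, -0.2, -4.0]
finger_gap: 39.7
clock: 16.9
eef_pos: [436.2, 79.4, 134.4]
eef_rot: [-2.911, 1.571, 1.932]
wrist_force: [0.1, -0.2, -4.6]
finger_gap: 39.7
t 16.9 tcp [436.2  79.4 134.4] ty yaw 7.46 xaxis [-0.  0. -1.] tz yaw -82.54 F [ 0.1 -0.2 -4.6] gap 39.7 j [ 0.1   0.16  1.9   0.    1.08 -0.03]
scene yellow [602.9 276.5] [44.7 84.2] 58.7 46 30.6 [382, 198]
scene bare [511.7 189. ] [24.8 70. ] 25.5 54 5.9 [346, 194]
scene bare [560.5 183. ] [103.2 164.8] 4.7 683 6.2 [351, 205]
scene bare [588.5  15.6] [127.4 137.2] 3.2 850 6.4 [308, 221]
wrist yellow [580. 179.] [113.1 185.7] 6.2 2726 30.2 [471, 115]
wrist bare [503.  267.2] [10.6  5.3] 3.6 66 6.3 [388, 4]
wrist bare [570.3 170.6] [123.  192.8] 6.5 21296 6.3 [444, 123]
wrist bare [514.8 199.4] [25.8 79.7] 12.8 1489 6.3 [384, 91]
wrist bare [593.2  15.9] [117.  115.1] 1.5 6873 6.2 [425, 288]
side yellow [615.2 203. ] [ 81.7 219.2] 22.4 150 31.6 [244, 186]
side bare [575.1 206.7] [103.2 160.8] 5.5 555 8.2 [239, 192]
side bare [515.4 198.9] [26.4 86. ] 6.3 67 8.1 [220, 198]
side bare [588.   15.7] [127.5 140. ] 4.6 879 8.1 [266, 223]
side bare [ 589.5 -305.5] [46.8 10.5] 1.0 40 7.6 [316, 287]
side bare [ 441.5 -420.3] [ 7.9 43.7] 74.9 53 7.8 [284, 338]
```

```bash
cat >> h.py <<'E'
B0=np.array([570.,183.]); PSI=np.radians(6.8)
def b2w(x,y): return B0+np.array([np.cos(PSI)*x-np.sin(PSI)*y,np.sin(PSI)*x+np.cos(PSI)*y])
def w2b(p): d=np.asarray(p)[...,:2]-B0; return np.stack([np.cos(PSI)*d[...,0]+np.sin(PSI)*d[...,1],-np.sin(PSI)*d[...,0]+np.cos(PSI)*d[...,1]],-1)
E
python3 - <<'E'
from h import *
for n in ['wrist','scene']:
    c=cam(n); w=cloud(c); hsv=cv2.cvtColor(c['pixels'],cv2.COLOR_RGB2HSV).astype(int); H,S,V=hsv[...,0],hsv[...,1],hsv[...,2]
    b=w2b(w); Z=w[...,2]
    y=(H>18)&(H<34)&(S>130)&(Z>25)&(Z<40)&(abs(b[...,0])<90)&(abs(b[...,1])<140)
    for lo,hi in [(-50,-10),(-10,40)]:
        q=b[y&(b[...,0]>lo)&(b[...,0]<hi)]
        for sgn in (-1,1):
            e=q[q[:,1]*sgn>50]
            if len(e): print(n,'end kerb',sgn,'x',lo,hi,np.round(np.percentile(e[:,1],[5,50,95]),1),len(e))
    for lo,hi in [(-90,-30),(-30,30),(30,90)]:
        e=b[y&(b[...,1]>lo)&(b[...,1]<hi)&(b[...,0]>30)]
        if len(e): print(n,'back kerb y',lo,hi,np.round(np.percentile(e[:,0],[5,50,95]),1),len(e))
    g=(S<60)&(V>60)&(Z>3)&(Z<10)
    for lo,hi in [(-230,-190),(-180,-140),(-60,-30),(20,60)]:
        e=b[g&(b[...,1]>lo)&(b[...,1]<hi)]
        if len(e): print(n,'grey y',lo,hi,'x',np.round(np.percentile(e[:,0],[1,99]),1),len(e))
    e=b[g&(abs(b[...,0])<30)]; print(n,'grey y ext',np.round(np.percentile(e[:,1],[.5,99.5]),1))
E
```

```text
wrist end kerb -1 x -50 -10 [-97.1 -93.8 -91.3] 336
wrist end kerb -1 x -10 40 [-97.2 -93.9 -91.5] 419
wrist back kerb y -90 -30 [57.7 59.5 64. ] 740
wrist back kerb y -30 30 [58.1 59.7 64.3] 887
wrist back kerb y 30 90 [58.4 60.1 64.7] 1013
wrist grey y -230 -190 x [-52.1  56.1] 1021
wrist grey y -180 -140 x [-53.1  55.6] 3461
wrist grey y -60 -30 x [-62.2  57.5] 4061
wrist grey y 20 60 x [-61.7  58.2] 7001
wrist grey y ext [-194.9   92.4]
scene end kerb -1 x -50 -10 [-101.3  -98.9  -95.1] 20
scene end kerb 1 x -50 -10 [ 95.9 100.7 104.6] 18
scene end kerb -1 x -10 40 [-102.7 -100.1  -95.3] 26
scene end kerb 1 x -10 40 [ 97.6  99.7 104.6] 25
scene back kerb y -90 -30 [61.  63.4 66.5] 29
scene back kerb y -30 30 [61.  64.2 67.1] 30
scene back kerb y 30 90 [58.  63.6 67.1] 33
scene grey y -230 -190 x [-1549.9    57.8] 311
scene grey y -180 -140 x [-1537.6    56.9] 279
scene grey y -60 -30 x [-1539.9    66.9] 192
scene grey y 20 60 x [-1521.   154.] 224
scene grey y ext [-483.2  545.8]
```

View pics/wrist3.png

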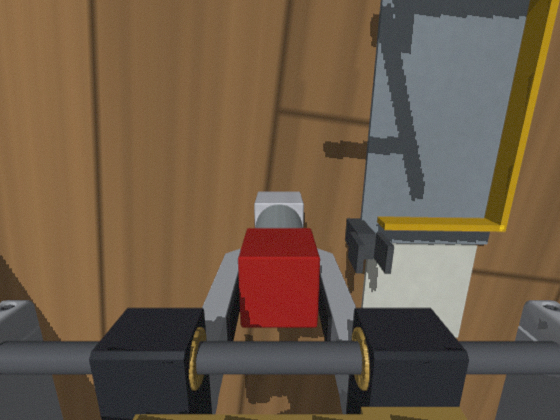

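The wrist view shows the held post upright (red top at (279,275)) and the catch at (365,245), with the bay plate to the right and clear of the path. Bay is refined to about (572,185.5), yaw 7°. Placing post 1 at bay (2,58).

```bash
sed -i 's/^B0=.*/B0=np.array([572.,185.5]); PSI=np.radians(7.0)/' h.py
python3 -m handwheel '[[[0,0,-29],0.008],[[0,0,-29],0],[[0,0,-29],0],[[0,0,-29],0],[[0,0,-29],0],[[0,0,-2],0],[[0,20,0],0],[[0,25,0],0],[[0,25,0],0],[[0,0,0],0]]'
python3 -m handwheel '[[[0,25,0],0],[[0,25,0],0],[[0,20,0],0],[[0,10,0],0],[[0,0,0],0],[[2,0,0],0],[[2,0,0],0],[[2,0,0],0],[[0,0,0],0],[[0,0,0],0]]'
python3 - <<'E'
from h import *
s,R=tool(); print(w2b(s['eef_pos']))
E
```

```text
clock: 18.4
eef_pos: [489.9, 231.1, 134.0]
eef_rot: [-0.737, 1.57, -2.193]
wrist_force: [-0.5, -0.4, -3.6]
finger_gap: 39.8
clock: 19.65
eef_pos: [568.2, 241.5, 128.5]
eef_rot: [1.348, 1.571, -0.107]
wrist_force: [-0.2, -0.2, -4.3]
finger_gap: 39.7
t 19.65 tcp [568.2 241.5 128.5] ty yaw 6.65 xaxis [ 0. -0. -1.] tz yaw -83.35 F [-0.2 -0.2 -4.3] gap 39.7 j [ 0.34  0.53  1.41 -0.    1.2   0.23]
[ 3.0844368  56.08046988]
```

```bash

python3 -m handwheel '[[[1,0,0],0],[[0,0,0],0],[[1,0,0],0],[[0,0,0],0],[[1,0,0],0],[[0,0,0],0],[[0,0,0],0],[[0,0,0],0],[[0,0,0],0],[[0,0,0],0]]'
python3 - <<'E'
from h import *
tool()
E
python3 -m handwheel '[[[0,0,0],0],[[0,0,0],0],[[0,0,0],0],[[0,0,0],0],[[0,0,0],0],[[0,0,0],0],[[-5,0,0],0],[[-15,0,0],0],[[-20,0,0],0],[[-20,0,0],0]]' 90
python3 - <<'E'
from h import *
s,R=tool(); c=cam('side','s4.png')
cv2.imwrite('pics/s4c.png',cv2.cvtColor(cv2.resize(c['pixels'][80:260,150:330],None,fx=2.5,fy=2.5),cv2.COLOR_RGB2BGR))
for n in ['side','scene']:
    w=cloud(cam(n) if n=='scene' else c)
E
```

```text
clock: 20.9
eef_pos: [568.3, 241.6, 125.5]
eef_rot: [1.892, 1.571, 0.437]
wrist_force: [-0.0, 0.2, -2.0]
finger_gap: 39.8
t 20.9 tcp [568.3 241.6 125.5] ty yaw 6.65 xaxis [ 0.  0. -1.] tz yaw -83.35 F [-0.   0.2 -2. ] gap 39.8 j [0.34 0.53 1.41 0.   1.2  0.23]
clock: 22.15
eef_pos: [568.4, 241.6, 187.3]
eef_rot: [1.795, 1.57, 0.34]
wrist_force: [-0.3, -0.3, -0.7]
finger_gap: 60.8
t 22.15 tcp [568.4 241.6 187.3] ty yaw 6.65 xaxis [ 0.001  0.    -1.   ] tz yaw -83.35 F [-0.3 -0.3 -0.7] gap 60.8 j [ 0.34  0.47  1.35 -0.    1.32  0.23]
```

View pics/s4c.png

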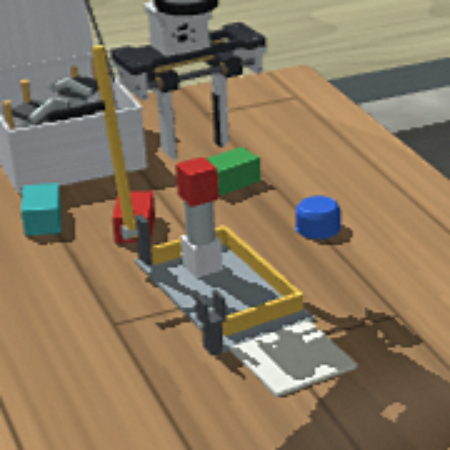

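Post 1 stands upright in the bay at (200,220) of the crop. Going to post 2, the one with its red end towards the robot.

```bash

python3 -m handwheel '[[[0,-10,35],0],[[0,-10,35],0],[[0,-10,35],0],[[0,-10,35],0],[[0,-10,35],0],[[0,-10,35],0],[[0,-10,35],0],[[0,-10,35],0],[[0,-10,35],0],[[0,-10,35],0]]' 0 10
python3 -m handwheel '[[[0,-10,35],0],[[0,-10,35],0],[[0,-10,35],0],[[0,-10,35],0],[[0,-10,35],0],[[0,0,0],0.177],[[0,0,0],0.177],[[0,0,0],0.177],[[0,0,0],0.177],[[0,0,0],0.177]]'
python3 -m handwheel '[[[6,0,0],0.177],[[6,0,0],0.177],[[6,0,0],0.177],[[6,0,0],0.177],[[6,0,0],0],[[0,0,0],0],[[0,0,0],0],[[0,0,0],0],[[0,0,0],0],[[0,0,0],0]]'
python3 - <<'E'
from h import *
c=cam('wrist')
for k in ['red','bare']:
    for r in rects(c,k): print(k,*r)
todo(483,-297,60,-84.5)
E
```

```text
clock: 23.5
eef_pos: [509.0, -118.8, 185.3]
eef_rot: [-2.04, 1.571, 2.789]
wrist_force: [0.3, -0.2, -0.1]
finger_gap: 93.9
clock: 24.75
eef_pos: [479.9, -297.2, 185.2]
eef_rot: [-1.38, 1.57, 2.557]
wrist_force: [-0.5, 0.4, -0.4]
finger_gap: 94.0
clock: 26.0
eef_pos: [480.0, -297.3, 155.5]
eef_rot: [2.466, 1.571, -0.581]
wrist_force: [0.3, -0.2, 0.0]
finger_gap: 93.8
red [ 549.8 -416.3] [40.5 44.7] 81.9 2350 40.1 [418, 151]
red [ 484.4 -296.6] [44.5 40. ] 5.4 1897 40.3 [279, 209]
bare [ 558.5 -289.8] [105.   39.9] 5.0 4737 39.6 [280, 125]
bare [ 479.6 -406.2] [40.3 95.8] 81.8 2655 38.9 [391, 224]
t 26.05 tcp [ 480.  -297.3  155.5] ty yaw -84.61 xaxis [ 0. -0. -1.] tz yaw -174.61 F [0.  0.3 0.1] gap 94.0 j [-0.62  0.39  1.55  0.    1.2   0.86]
tool dx,dy,dz [95.5 -0.  -3. ] spin(rad, x down -> sign flipped) -0.002
```

```bash

python3 -m handwheel '[[[15,0,-3],0],[[20,0,0],0],[[25,0,0],0],[[25,0,0],0],[[20,0,0],0],[[15,0,0],0],[[11,0,0],0],[[7,0,0],0],[[3,0,0],0],[[0,0,0],0]]' 0 8
python3 -m handwheel '[[[0,0,0],0],[[0,0,0],0],[[0,0,0],0],[[0,0,0],0],[[0,0,0],0],[[0,0,0],0],[[0,0,0],0],[[0,0,0],0],[[0,0,0],0],[[0,0,0],0]]' 255 8
python3 - <<'E'
from h import *
tool()
E
```

```text
clock: 27.3
eef_pos: [483.1, -297.1, 14.7]
eef_rot: [2.41, 1.57, -0.638]
wrist_force: [0.6, -0.2, 0.3]
finger_gap: 94.1
clock: 28.55
eef_pos: [483.0, -297.0, 14.5]
eef_rot: [1.374, 1.571, -1.673]
wrist_force: [0.2, -0.9, 0.3]
finger_gap: 40.0
t 28.55 tcp [ 483.  -297.    14.5] ty yaw -84.63 xaxis [-0. -0. -1.] tz yaw -174.63 F [ 0.2 -0.9  0.3] gap 40.0 j [-0.62  0.58  1.63 -0.    0.93  0.86]
```

```bash

python3 -m handwheel '[[[-10,0,0],0],[[-10,0,0],0],[[-10,0,0],0],[[-10,0,0],0],[[-12,0,0],0],[[-12,0,0],0],[[-12,0,0],0],[[-12,0,0],0],[[-10,0,0],0],[[0,0,0],0]]' 255 8
python3 -m handwheel '[[[-2,0,-6],0],[[-2,0,-6],0],[[-1,0,-6],0],[[-1,0,-6],0],[[-1,0,-6],0],[[0,0,-6],0],[[0,0,-6],0],[[0,0,-6],0],[[0,0,-6],0],[[0,0,0],0]]' 255 5
python3 -m handwheel '[[[0,0,-5],0],[[0,0,-5],0],[[0,0,-5],0],[[0,0,0],0],[[0,0,0],0],[[0,0,0],0],[[0,0,0],0],[[0,0,0],0],[[0,0,0],0],[[0,0,0],0]]' 255 4
python3 - <<'E'
from h import *
c=tilt('side'); cv2.imwrite('pics/s5.png',cv2.cvtColor(cv2.resize(c['pixels'][170:350,180:400],None,fx=2,fy=2),cv2.COLOR_RGB2BGR))
E
```

```text
clock: 29.8
eef_pos: [483.2, -297.4, 113.9]
eef_rot: [2.268, 1.569, -0.78]
wrist_force: [-6.4, 1.0, 10.2]
finger_gap: 40.2
clock: 31.05
eef_pos: [537.3, -292.0, 119.4]
eef_rot: [2.534, 1.57, -0.514]
wrist_force: [0.4, -0.7, 3.4]
finger_gap: 39.7
clock: 32.3
eef_pos: [551.6, -290.5, 119.4]
eef_rot: [-0.88, 1.571, 2.356]
wrist_force: [-0.3, -0.5, -5.4]
finger_gap: 39.8
t 32.3 tcp [ 551.6 -290.5  119.4] ty yaw -84.63 xaxis [-0.  0. -1.] tz yaw -174.63 F [-0.3 -0.5 -5.4] gap 39.8 j [-0.54  0.55  1.4   0.    1.19  0.93]
red 166 med [ 530. -310.  148.] min [ 515. -409.   39.] max [ 565. -277.  154.]
grey 502 med [ 541. -307.   48.] min [ 525. -313.   11.] max [ 570. -278.   95.]
lean dx/dz,dy/dz deg [-8.  1.]
```

View pics/s5.png

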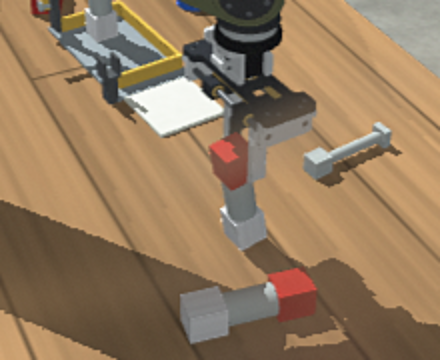

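Nearly vertical at (240,200), free-hanging weight on the wrist. Settling, regripping, carrying around to the front.

```bash

python3 -m handwheel '[[[0,0,0],0],[[0,0,0],0],[[0,0,0],0],[[0,0,0],0],[[0,0,0],0],[[0,0,0],0],[[0,0,0],0],[[0,0,0],0],[[0,0,0],0],[[0,0,0],0]]' 130 10
python3 -m handwheel '[[[0,0,0],0],[[0,0,0],0],[[0,0,0],0],[[0,0,0],0],[[0,0,0],0],[[0,0,0],0],[[-5,0,0],0],[[-5,0,0],0],[[-5,0,0],0],[[0,0,0],0]]' 255 35
python3 - <<'E'
from h import *
tilt('side')
E
python3 -m handwheel '[[[0,-15,5],0],[[0,-30,10],0],[[0,-30,10],0],[[0,-30,10],0],[[0,-30,10],0],[[0,-30,10],0],[[0,-30,10],0],[[0,-30,10],0],[[0,-15,5],0],[[0,0,0],0]]'
python3 -m handwheel '[[[0,0,0],-0.178],[[0,0,0],-0.178],[[0,0,0],-0.178],[[0,0,0],-0.178],[[0,0,0],-0.178],[[0,0,0],-0.178],[[0,0,0],-0.178],[[0,0,0],-0.178],[[0,0,0],-0.178],[[0,0,0],0]]'
python3 - <<'E'
from h import *
s,R=tool(); print(w2b(s['eef_pos'])); tilt('scene'); cam('wrist','w6.png')
todo(*b2w(-148,0),134,7)
E
```

```text
clock: 33.6
eef_pos: [551.7, -290.6, 119.5]
eef_rot: [2.459, 1.571, -0.589]
wrist_force: [-0.1, -0.3, -0.7]
finger_gap: 46.2
clock: 34.85
eef_pos: [551.8, -290.6, 134.9]
eef_rot: [2.55, 1.57, -0.498]
wrist_force: [-0.7, 0.2, -5.2]
finger_gap: 39.8
t 34.85 tcp [ 551.8 -290.6  134.9] ty yaw -84.63 xaxis [ 0.001 -0.    -1.   ] tz yaw -174.63 F [-0.7  0.2 -5.2] gap 39.8 j [-0.54  0.53  1.39  0.    1.22  0.93]
red 102 med [ 539. -401.   43.] min [ 528. -409.   39.] max [ 564. -276.  169.]
grey 568 med [ 544. -306.   61.] min [ 533. -313.   21.] max [ 574. -277.  109.]
lean dx/dz,dy/dz deg [-2.5  3.9]
clock: 36.15
eef_pos: [449.6, -58.8, 134.7]
eef_rot: [2.619, 1.57, -0.428]
wrist_force: [-0.0, 0.0, -4.8]
finger_gap: 39.8
clock: 37.4
eef_pos: [450.0, -59.9, 134.4]
eef_rot: [0.615, 1.57, -0.832]
wrist_force: [0.6, 0.1, -5.9]
finger_gap: 39.8
t 37.4 tcp [450.  -59.9 134.4] ty yaw 7.06 xaxis [ 0. -0. -1.] tz yaw -82.94 F [ 0.6  0.1 -5.9] gap 39.8 j [-0.21  0.18  1.88 -0.    1.09 -0.34]
[-151.03981912 -228.65949177]
t 37.4 tcp [450.  -59.9 134.4] ty yaw 7.06 xaxis [ 0. -0. -1.] tz yaw -82.94 F [ 0.6  0.1 -5.9] gap 39.8 j [-0.21  0.18  1.88 -0.    1.09 -0.34]
red 131 med [462. -77. 163.] min [435. -87. 125.] max [475. -61. 256.]
grey 272 med [466. -62.  57.] min [446. -79.   9.] max [556. -35. 108.]
lean dx/dz,dy/dz deg [-18.   -7.4]
t 37.5 tcp [449.8 -59.6 134.4] ty yaw 6.89 xaxis [-0. -0. -1.] tz yaw -83.11 F [-0.5  0.2 -4.9] gap 39.9 j [-0.21  0.18  1.88 -0.    1.09 -0.33]
tool dx,dy,dz [   0.4    2.7 -228.4] spin(rad, x down -> sign flipped) -0.002
```

```bash

python3 -m handwheel '[[[0,0,-20],0],[[0,0,-30],0],[[0,0,-30],0],[[0,0,-30],0],[[0,0,-30],0],[[0,0,-30],0],[[0,0,-30],0],[[0,0,-20],0],[[0,0,-8],0],[[0,0,0],0]]'
python3 -m handwheel '[[[0,20,0],0],[[0,25,0],0],[[0,25,0],0],[[0,25,0],0],[[0,25,0],0],[[0,20,0],0],[[0,10,0],0],[[0,3,0],0],[[2,0,0],0],[[2,0,0],0]]'
python3 -m handwheel '[[[1,0,0],0],[[1,0,0],0],[[0,0,0],0],[[1,0,0],0],[[0,0,0],0],[[1,0,0],0],[[0,0,0],0],[[1,0,0],0],[[0,0,0],0],[[0,0,0],0]]'
python3 - <<'E'
from h import *
s,R=tool(); print(w2b(s['eef_pos']))
E
```

```text
clock: 38.75
eef_pos: [421.3, 167.0, 134.4]
eef_rot: [0.346, 1.571, -1.1]
wrist_force: [-0.1, -0.8, -5.3]
finger_gap: 39.7
clock: 40.0
eef_pos: [572.5, 186.1, 130.4]
eef_rot: [-1.322, 1.571, -2.768]
wrist_force: [-0.3, -0.5, -5.7]
finger_gap: 39.8
clock: 41.25
eef_pos: [573.0, 186.2, 125.5]
eef_rot: [1.516, 1.571, 0.07]
wrist_force: [0.5, -0.2, -5.0]
finger_gap: 39.9
t 41.25 tcp [573.  186.2 125.5] ty yaw 7.16 xaxis [ 0.  0. -1.] tz yaw -82.84 F [ 0.5 -0.2 -5. ] gap 39.9 j [ 0.25  0.5   1.46 -0.    1.18  0.13]
[1.05507952 0.60162327]
```

```bash

python3 -m handwheel '[[[1,0,0],0],[[0,0,0],0],[[0,0,0],0],[[0.5,0,0],0],[[0,0,0],0],[[0,0,0],0],[[0.5,0,0],0],[[0,0,0],0],[[0,0,0],0],[[0,0,0],0]]'
python3 -m handwheel '[[[0,0,0],0],[[0,0,0],0],[[0,0,0],0],[[0,0,0],0],[[0,0,0],0],[[0,0,0],0],[[-5,0,0],0],[[-15,0,0],0],[[-20,0,0],0],[[-20,0,0],0]]' 90
python3 - <<'E'
from h import *
s,R=tool(); c=cam('side','s7.png'); c2=cam('scene','c7.png')
a=cv2.resize(c['pixels'][110:240,170:320],None,fx=2.5,fy=2.5); b=cv2.resize(c2['pixels'][110:240,280:430],None,fx=2.5,fy=2.5)
cv2.imwrite('pics/s7c.png',cv2.cvtColor(cv2.hconcat([a,b]),cv2.COLOR_RGB2BGR))
todo(550,-417,187,-98)
E
```

```text
clock: 42.5
eef_pos: [573.1, 186.4, 125.3]
eef_rot: [1.768, 1.57, 0.323]
wrist_force: [-6.2, -1.2, 14.2]
finger_gap: 40.0
clock: 43.75
eef_pos: [573.1, 186.2, 185.3]
eef_rot: [1.717, 1.57, 0.271]
wrist_force: [-0.0, 0.6, -0.0]
finger_gap: 61.0
t 43.75 tcp [573.1 186.2 185.3] ty yaw 7.16 xaxis [ 0.001  0.    -1.   ] tz yaw -82.84 F [-0.   0.6 -0. ] gap 61.0 j [0.25 0.44 1.4  0.   1.3  0.13]
t 43.85 tcp [573.9 186.5 186.7] ty yaw 7.16 xaxis [ 0.005  0.001 -1.   ] tz yaw -82.84 F [-0.6 -0.  -0.4] gap 60.6 j [0.25 0.44 1.4  0.   1.3  0.13]
tool dx,dy,dz [ -1.2 -99.  595.8] spin(rad, x down -> sign flipped) -1.306
```

View pics/s7c.png

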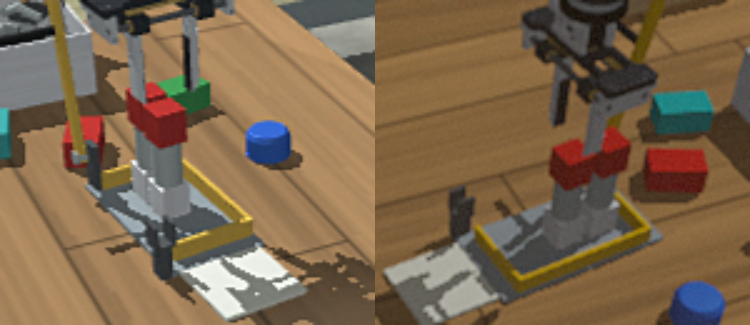

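Both posts stand upright in the bay. On to post 3.

```bash

python3 -m handwheel '[[[0,-6,35],0],[[0,-6,35],0],[[0,-6,35],0],[[0,-6,35],0],[[0,-6,35],0],[[0,-6,35],0],[[0,-6,35],0],[[0,-6,35],0],[[0,-6,35],0],[[0,-6,35],0]]' 0 10
python3 -m handwheel '[[[0,-6,35],0],[[0,-6,35],0],[[0,-6,35],0],[[0,-6,35],0],[[0,-5,35],0],[[0,-5,35],0],[[0,-4,35],0],[[0,0,0],-0.163],[[0,0,0],-0.163],[[0,0,0],-0.163]]'
python3 -m handwheel '[[[6,0,0],-0.163],[[6,0,0],-0.163],[[6,0,0],-0.163],[[6,0,0],-0.163],[[6,0,0],-0.163],[[0,0,0],0],[[0,0,0],0],[[0,0,0],0],[[0,0,0],0],[[0,0,0],0]]'
python3 - <<'E'
from h import *
c=cam('wrist')
for k in ['red','bare']:
    for r in rects(c,k): print(k,*r)
todo(549.8,-416.5,14.5,81.8)
E
```

```text
clock: 45.1
eef_pos: [556.8, -169.7, 183.2]
eef_rot: [-2.076, 1.571, 2.761]
wrist_force: [0.0, 0.3, 0.3]
finger_gap: 94.2
clock: 46.35
eef_pos: [549.7, -416.4, 182.9]
eef_rot: [-2.951, 1.57, 2.381]
wrist_force: [0.6, 0.1, -0.1]
finger_gap: 93.8
clock: 47.6
eef_pos: [549.9, -416.4, 153.5]
eef_rot: [-0.648, 1.571, -0.791]
wrist_force: [0.5, -0.5, -0.6]
finger_gap: 93.8
red [ 548.8 -416.8] [39.5 44.5] 81.3 1889 40.3 [278, 213]
bare [ 475.5 -406.5] [ 39.9 104.4] 81.4 4590 39.6 [278, 130]
t 47.65 tcp [ 549.9 -416.4  153.5] ty yaw 81.85 xaxis [ 0. -0. -1.] tz yaw -8.15 F [ 0.1  0.5 -0.2] gap 93.8 j [-0.7   0.67  1.13  0.    1.34 -2.13]
tool dx,dy,dz [ 1.39e+02 -1.00e-01 -1.00e-01] spin(rad, x down -> sign flipped) 0.001
```

```bash

python3 -m handwheel '[[[15,0,-0.5],0],[[20,0,0],0],[[25,0,0],0],[[25,0,0],0],[[20,0,0],0],[[15,0,0],0],[[10,0,0],0],[[6,0,0],0],[[3,0,0],0],[[0,0,0],0]]' 0 8
python3 -m handwheel '[[[0,0,0],0],[[0,0,0],0],[[0,0,0],0],[[0,0,0],0],[[0,0,0],0],[[0,0,0],0],[[0,0,0],0],[[0,0,0],0],[[0,0,0],0],[[0,0,0],0]]' 255 8
python3 -m handwheel '[[[-10,0,0],0],[[-10,0,0],0],[[-10,0,0],0],[[-10,0,0],0],[[-12,0,0],0],[[-12,0,0],0],[[-12,0,0],0],[[-12,0,0],0],[[-10,0,0],0],[[0,0,0],0]]' 255 8
python3 -m handwheel '[[[-2,0,-6],0],[[-2,0,-6],0],[[-1,0,-6],0],[[-1,0,-6],0],[[-1,0,-6],0],[[0,0,-6],0],[[0,0,-6],0],[[0,0,-6],0],[[0,0,-6],0],[[0,0,0],0]]' 255 5
python3 -m handwheel '[[[0,0,-5],0],[[0,0,-5],0],[[0,0,-5],0],[[0,0,0],0],[[0,0,0],0],[[0,0,0],0],[[0,0,0],0],[[0,0,0],0],[[0,0,0],0],[[0,0,0],0]]' 255 4
python3 - <<'E'
from h import *
tilt('side')
E
```

```text
clock: 48.9
eef_pos: [549.5, -416.4, 14.7]
eef_rot: [-0.573, 1.57, -0.715]
wrist_force: [0.3, -0.4, 0.9]
finger_gap: 93.9
clock: 50.15
eef_pos: [549.4, -416.3, 14.4]
eef_rot: [-0.973, 1.571, -1.114]
wrist_force: [-0.3, -0.4, -0.6]
finger_gap: 40.0
clock: 51.4
eef_pos: [549.6, -416.5, 113.4]
eef_rot: [-0.542, 1.569, -0.683]
wrist_force: [-0.3, -0.0, -3.8]
finger_gap: 39.6
clock: 52.65
eef_pos: [495.5, -408.8, 120.1]
eef_rot: [-0.757, 1.57, -0.899]
wrist_force: [-0.2, 1.3, 6.0]
finger_gap: 40.2
clock: 53.9
eef_pos: [481.1, -406.6, 119.4]
eef_rot: [-2.275, 1.571, -2.417]
wrist_force: [-0.2, -0.1, -3.7]
finger_gap: 40.1
t 53.9 tcp [ 481.1 -406.6  119.4] ty yaw 81.88 xaxis [-0. -0. -1.] tz yaw -8.12 F [-0.2 -0.1 -3.7] gap 40.1 j [-0.76  0.56  1.38 -0.    1.2  -2.19]
red 147 med [ 496. -427.  132.] min [ 470. -430.  112.] max [ 509. -389.  149.]
grey 640 med [ 471. -422.   49.] min [ 456. -427.   11.] max [ 495. -389.   94.]
lean dx/dz,dy/dz deg [ 7.2 -0.7]
```

```bash

python3 -m handwheel '[[[0,0,-3],0],[[0,0,-2],0],[[0,0,0],0],[[0,0,0],0],[[0,0,0],0],[[0,0,0],0],[[0,0,0],0],[[0,0,0],0],[[0,0,0],0],[[0,0,0],0]]' 130 4
python3 -m handwheel '[[[0,0,0],0],[[0,0,0],0],[[0,0,0],0],[[0,0,0],0],[[0,0,0],0],[[0,0,0],0],[[-5,0,0],0],[[-5,0,0],0],[[-5,0,0],0],[[0,0,0],0]]' 255 35
python3 - <<'E'
from h import *
c=tilt('side'); cv2.imwrite('pics/s8.png',cv2.cvtColor(cv2.resize(c['pixels'][190:370,180:400],None,fx=2,fy=2),cv2.COLOR_RGB2BGR))
todo(450,-60,134,81.9)
E
```

```text
clock: 55.2
eef_pos: [476.1, -405.9, 119.4]
eef_rot: [-0.114, 1.571, -0.256]
wrist_force: [-0.4, -0.5, -0.1]
finger_gap: 46.2
clock: 56.45
eef_pos: [476.3, -406.0, 135.0]
eef_rot: [-0.659, 1.57, -0.801]
wrist_force: [1.4, 0.2, -4.0]
finger_gap: 40.0
t 56.45 tcp [ 476.3 -406.   135. ] ty yaw 81.88 xaxis [ 0.001 -0.001 -1.   ] tz yaw -8.12 F [ 1.4  0.2 -4. ] gap 40.0 j [-0.76  0.54  1.38 -0.    1.22 -2.19]
red 272 med [ 455. -416.  160.] min [ 448. -424.  128.] max [ 468. -388.  169.]
grey 612 med [ 465. -422.   62.] min [ 453. -427.   23.] max [ 489. -395.  109.]
lean dx/dz,dy/dz deg [-2.8  2.2]
t 56.5 tcp [ 476.2 -405.9  134.7] ty yaw 81.88 xaxis [ 0. -0. -1.] tz yaw -8.12 F [ 0.6 -0.3 -3.6] gap 39.7 j [-0.76  0.54  1.38 -0.    1.22 -2.19]
tool dx,dy,dz [  0.6 338.7 -74.8] spin(rad, x down -> sign flipped) -0.0
```

View pics/s8.png

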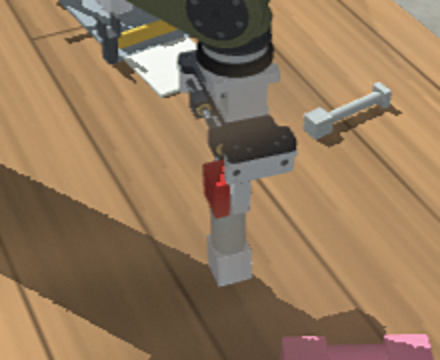

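Post 3 is upright (foot at (230,265) in the crop). Carrying it around.

```bash

python3 -m handwheel '[[[0,20,-4],0],[[0,28,-6],0],[[0,30,-7],0],[[0,30,-7],0],[[0,30,-7],0],[[0,30,-7],0],[[0,30,-7],0],[[0,30,-7],0],[[0,30,-7],0],[[0,30,-7],0]]'
python3 -m handwheel '[[[0,30,-6],0],[[0,20,-3],0],[[0,0,0],0.163],[[0,0,0],0.163],[[0,0,0],0.163],[[0,0,0],0.163],[[0,0,0],0.163],[[0,0,0],0.163],[[0,0,0],0.163],[[0,0,0],0.163]]'
python3 - <<'E'
from h import *
c=cam('wrist','w9.png'); s,R=tool()
for k,a in (('red',(145,185)),('bare',(15,70))):
    for r in rects(c,k,*a): print(k,*r)
todo(*b2w(-148,-62),134.4,7)
E
```

```text
clock: 57.75
eef_pos: [451.3, -110.4, 134.5]
eef_rot: [-0.065, 1.571, -0.206]
wrist_force: [-0.1, -0.5, -3.7]
finger_gap: 39.7
clock: 59.0
eef_pos: [449.6, -60.6, 134.4]
eef_rot: [0.192, 1.571, -1.259]
wrist_force: [-0.5, 0.4, -3.5]
finger_gap: 40.0
t 59.05 tcp [449.6 -60.6 134.5] ty yaw 6.39 xaxis [ 0.  0. -1.] tz yaw -83.61 F [ 0.4 -0.2 -3.3] gap 39.6 j [-0.21  0.18  1.88  0.    1.09 -0.33]
red [448.6 -53.4] [40.2 40.9] 6.7 6892 165.8 [279, 277]
bare [447.5 -45.9] [40.  16.6] 7.3 844 59.2 [279, 208]
bare [ 703.4 -218.1] [23.8 22.6] 7.6 353 28.0 [493, 382]
t 59.05 tcp [449.6 -60.6 134.5] ty yaw 6.39 xaxis [ 0.  0. -1.] tz yaw -83.61 F [ 0.4 -0.2 -3.3] gap 39.6 j [-0.21  0.18  1.88  0.    1.09 -0.33]
tool dx,dy,dz [ 1.000e-01  1.700e+00 -1.674e+02] spin(rad, x down -> sign flipped) -0.011
```

```bash

python3 -m handwheel '[[[0,0,-15],-0.01],[[0,0,-30],0],[[0,0,-30],0],[[0,0,-30],0],[[0,0,-30],0],[[0,0,-20],0],[[0,1,-10],0],[[0,10,0],0],[[0,20,0],0],[[0,25,0],0]]'
python3 -m handwheel '[[[0,25,0],0],[[0,25,0],0],[[0,25,0],0],[[0,15,0],0],[[0,6,0],0],[[2,0,0],0],[[2,0,0],0],[[2,0,0],0],[[1,0,0],0],[[0,0,0],0]]'
python3 -m handwheel '[[[1,0,0],0],[[0,0,0],0],[[0,0,0],0],[[0.5,0,0],0],[[0,0,0],0],[[0,0,0],0],[[0,0,0],0],[[0,0,0],0],[[0,0,0],0],[[0,0,0],0]]'
python3 - <<'E'
from h import *
s,R=tool(); print(w2b(s['eef_pos']))
E
```

```text
clock: 60.3
eef_pos: [484.3, 109.9, 134.5]
eef_rot: [1.169, 1.57, -0.266]
wrist_force: [-0.4, 0.1, -4.3]
finger_gap: 39.8
clock: 61.55
eef_pos: [578.1, 123.4, 127.4]
eef_rot: [-2.061, 1.571, 2.787]
wrist_force: [0.2, 0.4, -3.2]
finger_gap: 39.7
clock: 62.8
eef_pos: [578.2, 123.3, 125.9]
eef_rot: [-1.514, 1.571, -2.95]
wrist_force: [-0.4, 0.1, -2.5]
finger_gap: 39.9
t 62.8 tcp [578.2 123.3 125.9] ty yaw 7.73 xaxis [-0. -0. -1.] tz yaw -82.27 F [-0.4  0.1 -2.5] gap 39.9 j [ 0.15  0.48  1.5  -0.    1.17  0.01]
[ -1.41268869 -62.45152674]
```

```bash

python3 -m handwheel '[[[0,0,0],0],[[0,0,0],0],[[0,0,0],0],[[0,0,0],0],[[0,0,0],0],[[0,0,0],0],[[-5,0,0],0],[[-15,0,0],0],[[-20,0,0],0],[[-20,0,0],0]]' 90
python3 -m handwheel '[[[-20,0,0],0],[[-20,0,0],0],[[-20,0,0],0],[[-15,0,0],0],[[0,-25,0],0],[[0,-25,0],0],[[0,-30,0],0],[[0,-30,0],0],[[0,-20,0],0],[[0,0,0],0]]' 60
python3 -m handwheel '[[[0,0,0],-0.173],[[0,0,0],-0.173],[[0,0,0],-0.173],[[0,0,0],-0.173],[[0,0,0],-0.173],[[0,0,0],-0.173],[[0,0,0],-0.173],[[0,0,0],-0.173],[[0,0,0],-0.173],[[0,0,0],0]]'
python3 - <<'E'
from h import *
s,R=tool(); print(w2b(s['eef_pos']))
c=cam('side'); c2=cam('scene'); c3=cam('wrist')
a=cv2.resize(c['pixels'][80:240,160:320],None,fx=2.5,fy=2.5); b=cv2.resize(c2['pixels'][80:240,280:440],None,fx=2.5,fy=2.5)
cv2.imwrite('pics/s10.png',cv2.cvtColor(cv2.hconcat([a,b]),cv2.COLOR_RGB2BGR))
for n,k in (('scene',c2),('side',c),('wrist',c3)):
    w=cloud(k); b=w2b(w); V=k['pixels'].max(-1).astype(int); S=V-k['pixels'].min(-1)
    m=(b[...,0]>-155)&(b[...,0]<-82)&(b[...,1]>110)&(b[...,1]<190)&(w[...,2]>190)&(w[...,2]<250)&(V<90)
    q=np.c_[b[m],w[m][:,2]]
    if len(q): print(n,'handle bay',len(q),np.round(np.median(q,0),1),np.round(np.percentile(q,[3,97],axis=0),1))
    hsv=cv2.cvtColor(k['pixels'],cv2.COLOR_RGB2HSV).astype(int)
    m=(hsv[...,0]>18)&(hsv[...,0]<34)&(hsv[...,1]>130)&(w[...,2]>80)&(w[...,2]<310)&(abs(b[...,0]+71)<20)&(b[...,1]>90)&(b[...,1]<200)
    q=np.c_[b[m],w[m][:,2]]
    if len(q): print(n,'bar',len(q),'x',np.round(np.percentile(q[:,0],[5,50,95]),1),'y=a+b z',np.round(np.polyfit(q[:,2],q[:,1],1),3),'at 223:',np.round(np.polyval(np.polyfit(q[:,2],q[:,1],1),223),1),'top',np.round(q[:,2].max()))
todo(*b2w(-130,80),260,97)
E
```

```text
clock: 64.05
eef_pos: [578.3, 123.4, 187.8]
eef_rot: [1.62, 1.57, 0.184]
wrist_force: [-0.0, 1.0, -0.7]
finger_gap: 60.9
clock: 65.3
eef_pos: [449.0, 105.8, 261.9]
eef_rot: [1.549, 1.569, 0.113]
wrist_force: [1.2, -0.7, 0.6]
finger_gap: 72.0
clock: 66.55
eef_pos: [450.0, 105.9, 261.1]
eef_rot: [-0.801, 1.571, -0.681]
wrist_force: [-0.6, 0.4, -0.1]
finger_gap: 72.1
t 66.55 tcp [450.  105.9 261.1] ty yaw 96.88 xaxis [ 0. -0. -1.] tz yaw 6.88 F [-0.6  0.4 -0.1] gap 72.1 j [ 0.15  0.07  1.69 -0.    1.38 -1.54]
[-130.79722677  -64.12944552]
scene handle bay 55 [-114.   143.6  227. ] [[-145.   139.6  220.9]
 [ -84.3  149.3  230.5]]
scene bar 290 x [-72.  -65.3 -61.6] y=a+b z [ 0.2   99.154] at 223: 143.7 top 295.0
side handle bay 82 [-117.2  147.1  227.7] [[-148.7  141.1  221. ]
 [ -85.1  154.1  232.6]]
side bar 135 x [-78.1 -74.  -66.8] y=a+b z [ 0.24  94.309] at 223: 147.9 top 270.0
wrist handle bay 92 [-90.4 144.3 222.1] [[-100.9  143.1  218.6]
 [ -84.9  146.2  225.3]]
wrist bar 1872 x [-75.7 -73.8 -65.6] y=a+b z [ 0.203 99.363] at 223: 144.7 top 205.0
t 66.7 tcp [449.7 105.9 261. ] ty yaw 96.74 xaxis [-0.  0. -1.] tz yaw 6.74 F [ 0.  -0.1 -0.7] gap 71.8 j [ 0.15  0.07  1.69  0.    1.38 -1.54]
tool dx,dy,dz [  1.  144.1   0.5] spin(rad, x down -> sign flipped) -0.005
```

View pics/s10.png

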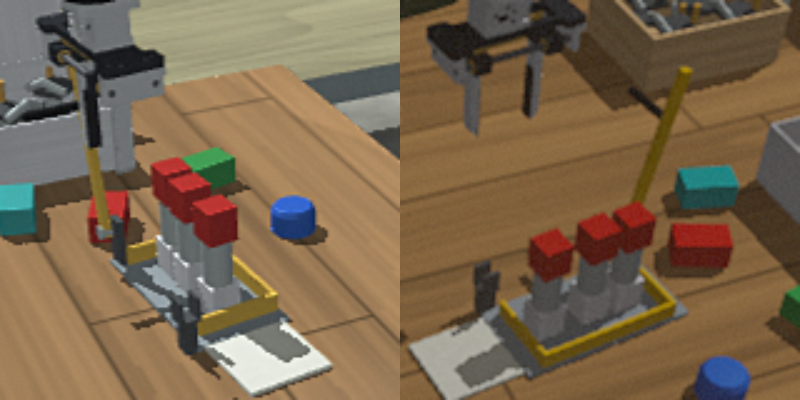

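All three posts stand upright in the bay. Now over the keeper handle, measured at about bay (-130,145), z 223. I'll also work out the arc increments.

```bash

python3 -m handwheel '[[[0,15,0],0],[[0,25,0],0],[[0,30,0],0],[[0,30,0],0],[[0,30,0],0],[[0,30,0],0],[[0,25,0],0],[[0,15,0],0],[[0,9,0],0],[[0,0,0],0]]' 60 10
python3 - <<'E'
from h import *
s,R=tool(); print(w2b(s['eef_pos'])); todo(*b2w(-129,145),215,97)
th=np.linspace(1.77,0,31); y=-170*np.cos(th); z=170*np.sin(th)
print(np.round(np.c_[-np.diff(z),np.diff(y)],1).tolist())
c=cam('wrist'); w=cloud(c); b=w2b(w); V=c['pixels'].max(-1).astype(int)
m=(b[...,0]>-155)&(b[...,0]<-82)&(b[...,1]>110)&(b[...,1]<190)&(w[...,2]>205)&(w[...,2]<240)&(V<110)
q=np.c_[b[m],w[m][:,2]]; print(len(q),np.round(np.percentile(q,[3,50,97],axis=0),1) if len(q) else '')
E
```

```text
clock: 67.95
eef_pos: [424.1, 313.5, 260.9]
eef_rot: [-2.34, 1.571, -2.219]
wrist_force: [-0.4, -2.0, 0.0]
finger_gap: 71.8
t 67.95 tcp [424.1 313.5 260.9] ty yaw 96.95 xaxis [-0. -0. -1.] tz yaw 6.95 F [-0.4 -2.   0. ] gap 71.8 j [ 0.57  0.22  1.52 -0.    1.4  -1.12]
[-131.24233398  145.07099619]
t 67.95 tcp [424.1 313.5 260.9] ty yaw 96.95 xaxis [-0. -0. -1.] tz yaw 6.95 F [-0.4 -2.   0. ] gap 71.8 j [ 0.57  0.22  1.52 -0.    1.4  -1.12]
tool dx,dy,dz [45.9 -0.1  2.2] spin(rad, x down -> sign flipped) -0.001
[[-1.7, -9.9], [-1.1, -10.0], [-0.5, -10.0], [0.1, -10.0], [0.7, -10.0], [1.3, -9.9], [1.8, -9.9], [2.4, -9.7], [3.0, -9.6], [3.5, -9.4], [4.1, -9.2], [4.6, -8.9], [5.1, -8.6], [5.6, -8.3], [6.1, -7.9], [6.6, -7.6], [7.0, -7.2], [7.4, -6.7], [7.8, -6.3], [8.2, -5.8], [8.5, -5.3], [8.8, -4.8], [9.1, -4.3], [9.3, -3.8], [9.5, -3.2], [9.7, -2.6], [9.8, -2.1], [9.9, -1.5], [10.0, -0.9], [10.0, -0.3]]
1422 [[-148.2  144.8  223.9]
 [-118.5  149.8  228. ]
 [ -84.3  155.4  229.8]]
```

```bash

python3 -m handwheel '[[[8,1,0],0],[[10,1,0],0],[[10,0,0],0],[[10,0,0],0],[[6,0,0],0],[[2,0,0],0],[[0,0,0],0],[[0,0,0],0],[[0,0,0],0],[[0,0,0],0]]' 60 20
python3 -m handwheel '[[[0,0,0],0],[[0,0,0],0],[[0,0,0],0],[[0,0,0],0],[[0,0,0],0],[[0,0,0],0],[[0,0,0],0],[[0,0,0],0],[[0,0,0],0],[[0,0,0],0]]' 255 25
python3 - <<'E'
from h import *
s,R=tool(); print(w2b(s['eef_pos']))
E
```

```text
clock: 69.25
eef_pos: [423.9, 315.3, 215.1]
eef_rot: [0.223, 1.571, 0.344]
wrist_force: [0.4, 0.7, 0.2]
finger_gap: 72.1
clock: 70.5
eef_pos: [423.9, 315.5, 215.3]
eef_rot: [0.779, 1.57, 0.9]
wrist_force: [-1.4, 5.1, 5.3]
finger_gap: 10.9
t 70.5 tcp [423.9 315.5 215.3] ty yaw 96.95 xaxis [ 0.     0.001 -1.   ] tz yaw 6.95 F [-1.4  5.1  5.3] gap 10.9 j [ 0.57  0.25  1.58  0.    1.3  -1.12]
[-131.11775108  147.07407204]
```

The pin is held (gap 10.9 mm). Folding along the arc.

```bash

python3 -m handwheel '[[[-1.7,-10,0],0],[[-1.1,-10,0],0],[[-0.5,-10,0],0],[[0.1,-10,0],0],[[0.7,-10,0],0],[[1.3,-10,0],0],[[1.8,-10,0],0],[[2.4,-9.7,0],0],[[3,-9.6,0],0],[[3.5,-9.4,0],0]]'
python3 -m handwheel '[[[4.1,-9.2,0],0],[[4.6,-8.9,0],0],[[5.1,-8.6,0],0],[[5.6,-8.3,0],0],[[6.1,-7.9,0],0],[[6.6,-7.6,0],0],[[7,-7.2,0],0],[[7.4,-6.7,0],0],[[7.8,-6.3,0],0],[[8.2,-5.8,0],0]]'
python3 - <<'E'
from h import *
s,R=tool(); print(w2b(s['eef_pos']))
w=cloud(cam('scene','c11.png'))
E
```

```text
clock: 71.75
eef_pos: [435.4, 216.6, 204.9]
eef_rot: [-2.947, 1.569, -2.826]
wrist_force: [-3.5, 3.6, -0.7]
finger_gap: 10.7
clock: 73.0
eef_pos: [444.1, 141.2, 141.8]
eef_rot: [2.905, 1.568, 3.026]
wrist_force: [-4.6, 10.3, -4.1]
finger_gap: 11.2
t 73.0 tcp [444.1 141.2 141.8] ty yaw 96.94 xaxis [-0.003  0.    -1.   ] tz yaw 6.94 F [-4.6 10.3 -4.1] gap 11.2 j [ 0.23  0.2   1.84  0.    1.11 -1.46]
[-132.37051428  -28.38592489]
```

```bash

python3 -m handwheel '[[[8.5,-5.3,0],0],[[8.8,-4.8,0],0],[[9.1,-4.3,0],0],[[9.3,-3.8,0],0],[[9.5,-3.2,0],0],[[9.7,-2.6,0],0],[[9.8,-2.1,0],0],[[9.9,-1.5,0],0],[[7,-0.6,0],0],[[0,0,0],0]]'
python3 -m handwheel '[[[3,-0.2,0],0],[[3,0,0],0],[[2,0,0],0],[[2,0,0],0],[[1,0,0],0],[[1,0,0],0],[[1,0,0],0],[[0,0,0],0],[[0,0,0],0],[[0,0,0],0]]'
python3 - <<'E'
from h import *
s,R=tool(); print(w2b(s['eef_pos']))
c=cam('scene'); c1=cam('side')
for n,k in (('scene',c),('side',c1)):
    w=cloud(k); b=w2b(w); hsv=cv2.cvtColor(k['pixels'],cv2.COLOR_RGB2HSV).astype(int)
    m=(hsv[...,0]>18)&(hsv[...,0]<34)&(hsv[...,1]>130)&(w[...,2]>42)&(w[...,2]<310)&(abs(b[...,0]+71)<20)&(b[...,1]>-130)&(b[...,1]<120)
    q=np.c_[b[m],w[m][:,2]]; print(n,len(q),'z=a+by',np.round(np.polyfit(q[:,1],q[:,2],1),3),np.round(np.percentile(q,[3,97],axis=0),1))
a=cv2.resize(c1['pixels'][120:240,170:320],None,fx=2.5,fy=2.5); b=cv2.resize(c['pixels'][120:240,280:430],None,fx=2.5,fy=2.5)
cv2.imwrite('pics/s11.png',cv2.cvtColor(cv2.hconcat([a,b]),cv2.COLOR_RGB2BGR))
E
```

```text
clock: 74.3
eef_pos: [447.0, 116.1, 60.2]
eef_rot: [2.016, 1.565, 2.137]
wrist_force: [-6.9, 37.6, -5.6]
finger_gap: 11.5
clock: 75.55
eef_pos: [449.8, 116.4, 50.4]
eef_rot: [0.81, 1.563, 0.931]
wrist_force: [-7.1, 37.8, 25.2]
finger_gap: 11.2
t 75.55 tcp [449.8 116.4  50.4] ty yaw 96.94 xaxis [ 0.004  0.006 -1.   ] tz yaw 6.93 F [-7.1 37.8 25.2] gap 11.2 j [ 0.17  0.33  1.92  0.01  0.89 -1.52]
[-129.70837857  -53.65664692]
scene 96 z=a+by [-2.4000e-02  5.8893e+01] [[ -77.4 -127.9   47.6]
 [ -60.6  -49.8   76.1]]
side 95 z=a+by [7.0000e-03 6.3941e+01] [[ -79.5 -125.4   53.2]
 [ -67.5  -22.1   69.3]]
```

View pics/s11.png

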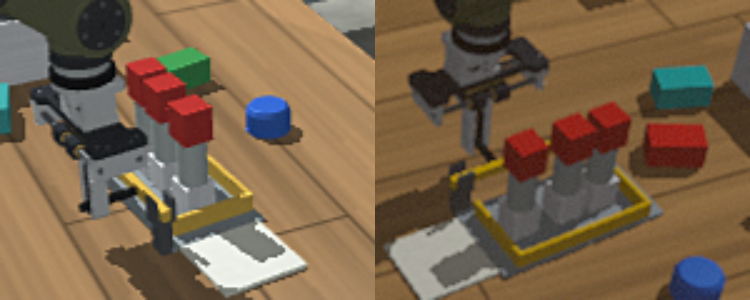

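The bar is across the front and in the catch (left crop (160,215)). I'll release the side load, press once more, let go, and check from close by.

```bash

python3 -m handwheel '[[[0,2,0],0],[[0,2,0],0],[[2,0,0],0],[[2,0,0],0],[[1,0,0],0],[[0,0,0],0],[[0,0,0],0],[[0,0,0],0],[[0,0,0],0],[[0,0,0],0]]'
python3 - <<'E'
from h import *
tool()
E
python3 -m handwheel '[[[0,0,0],0],[[0,0,0],0],[[0,0,0],0],[[0,0,0],0],[[-3,0,0],0],[[-5,0,0],0],[[-15,0,0],0],[[-25,0,0],0],[[-25,0,0],0],[[0,0,0],0]]' 150 10
python3 - <<'E'
from h import *
s,R=tool(); print(w2b(s['eef_pos']))
c=cam('wrist','w12.png'); c1=cam('side'); c2=cam('scene')
for n,k in (('scene',c2),('side',c1),('wrist',c)):
    w=cloud(k); b=w2b(w); hsv=cv2.cvtColor(k['pixels'],cv2.COLOR_RGB2HSV).astype(int)
    m=(hsv[...,0]>18)&(hsv[...,0]<34)&(hsv[...,1]>130)&(w[...,2]>42)&(w[...,2]<110)&(abs(b[...,0]+71)<14)&(b[...,1]>-130)&(b[...,1]<120)
    q=np.c_[b[m],w[m][:,2]]
    for lo in range(-130,120,50):
        e=q[(q[:,1]>lo)&(q[:,1]<lo+50)]
        if len(e)>3: print(n,lo,len(e),'z 50/95',np.round(np.percentile(e[:,2],[50,95]),1))
    V=k['pixels'].max(-1)
    m=(V<100)&(b[...,0]>-150)&(b[...,0]<-90)&(abs(b[...,1]+57)<15)&(w[...,2]>35)&(w[...,2]<80); q=w[m]
    if len(q): print(n,'pin top z',np.round(np.percentile(q[:,2],[50,95]),1),len(q))
a=cv2.resize(c1['pixels'][140:230,190:300],None,fx=3.3,fy=3.3); b=cv2.resize(c2['pixels'][140:230,290:400],None,fx=3.3,fy=3.3)
cv2.imwrite('pics/s12.png',cv2.cvtColor(cv2.hconcat([a,b]),cv2.COLOR_RGB2BGR))
for k in (c2,c1):
    for r in rects(k,'red'): print('block',*r)
E
```

```text
clock: 76.9
eef_pos: [450.5, 116.9, 45.8]
eef_rot: [-0.081, 1.564, 0.04]
wrist_force: [-0.9, 1.8, 28.4]
finger_gap: 11.1
t 76.9 tcp [450.5 116.9  45.8] ty yaw 96.95 xaxis [ 0.007  0.    -1.   ] tz yaw 6.95 F [-0.9  1.8 28.4] gap 11.1 j [ 0.18  0.34  1.92 -0.    0.88 -1.52]
clock: 78.15
eef_pos: [448.9, 117.4, 118.6]
eef_rot: [0.055, 1.567, 0.176]
wrist_force: [1.4, 0.1, 0.2]
finger_gap: 38.8
t 78.15 tcp [448.9 117.4 118.6] ty yaw 96.95 xaxis [ 0.004  0.001 -1.   ] tz yaw 6.95 F [1.4 0.1 0.2] gap 38.8 j [ 0.18  0.22  1.87 -0.    1.05 -1.52]
[-130.43933843  -52.64112538]
scene -130 43 z 50/95 [62.  68.2]
scene -80 44 z 50/95 [62.1 66.5]
scene pin top z [60.3 63.3] 46
side -130 40 z 50/95 [64.4 68.4]
side -80 45 z 50/95 [64.7 67.9]
side -30 50 z 50/95 [65.2 68.6]
side 20 7 z 50/95 [66.8 69.1]
side pin top z [61.3 66.6] 71
wrist -130 111 z 50/95 [64.1 65.4]
wrist -80 1115 z 50/95 [64.  65.2]
wrist -30 411 z 50/95 [63.6 65.2]
wrist 20 972 z 50/95 [63.3 65.2]
wrist 70 999 z 50/95 [63.8 65.2]
wrist pin top z [61.4 62.9] 1062
block [526.1 388.9] [79.8 51.3] 66.1 222 39.3 [400, 174]
```

View pics/s12.png

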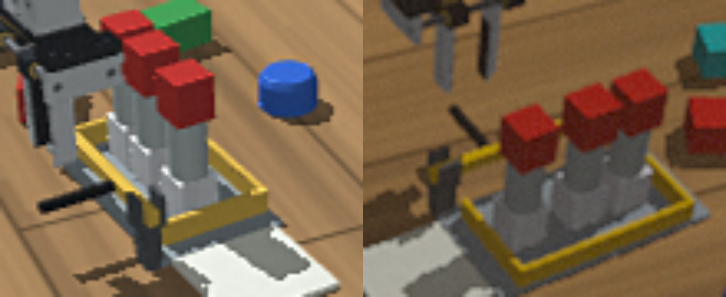

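The bar is shut: its top is level at 64 mm along its whole length, which matches 56 + 8. The red block has been knocked aside and is now near (526,389). Going there and re-measuring from above.

```bash

python3 -m handwheel '[[[-20,0,0],0],[[-25,0,0],0],[[-25,0,0],0],[[-15,0,0],0],[[0,15,6],0],[[0,29,12],0],[[0,29,12],0],[[0,29,12],0],[[0,29,12],0],[[0,29,12],0]]' 40 10
python3 -m handwheel '[[[0,29,12],0],[[0,29,12],0],[[0,29,12],0],[[0,15,7],0],[[0,0,0],0.176],[[0,0,0],0.176],[[0,0,0],0.176],[[0,0,0],0.176],[[0,0,0],0.176],[[0,0,0],0.176]]'
python3 -m handwheel '[[[5,0,0],0.176],[[5,0,0],0.176],[[10,0,0],0.176],[[10,0,0],0.176],[[10,0,0],0.176],[[0,0,0],0.176],[[0,0,0],0],[[0,0,0],0],[[0,0,0],0],[[0,0,0],0]]'
python3 - <<'E'
from h import *
c=cam('wrist','w13.png')
for r in rects(c,'red'): print('block',*r)
todo(526,389,14,-24)
E
```

```text
clock: 79.55
eef_pos: [493.9, 285.9, 199.5]
eef_rot: [-2.842, 1.569, -2.721]
wrist_force: [1.1, -0.4, -0.3]
finger_gap: 79.4
clock: 80.8
eef_pos: [523.9, 391.4, 199.2]
eef_rot: [-1.664, 1.568, -2.604]
wrist_force: [-1.0, -0.4, 0.5]
finger_gap: 79.1
clock: 82.05
eef_pos: [524.5, 390.5, 161.3]
eef_rot: [2.693, 1.571, 0.704]
wrist_force: [0.1, -0.0, -0.1]
finger_gap: 79.2
block [523.3 394.8] [79.7 49.9] 65.9 4147 40.2 [276, 208]
t 82.1 tcp [524.5 390.5 161.4] ty yaw -24.02 xaxis [ 0.  0. -1.] tz yaw -114.02 F [-0.   0.4 -0.5] gap 79.4 j [ 0.58  0.58  1.26 -0.    1.31  1.  ]
tool dx,dy,dz [147.4   1.9   0.7] spin(rad, x down -> sign flipped) -0.0
```

View pics/w13.png

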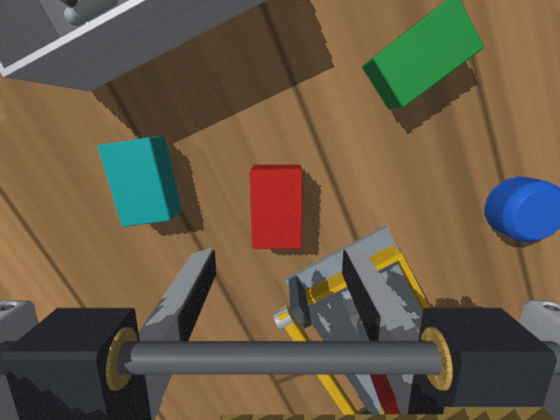

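The red block at (276,208) lies clear of the turquoise (140,180) and green (423,53) ones, and the jaws straddle it. Descending and gripping.

```bash

python3 -m handwheel '[[[10,0,-1],0],[[20,0,-1],0],[[25,0,0],0],[[25,0,0],0],[[25,0,0],0],[[18,0,0],0],[[12,0,0],0],[[7,0,0],0],[[4,0,0],0],[[0,0,0],0]]' 40 10
python3 -m handwheel '[[[0,0,0],0],[[0,0,0],0],[[0,0,0],0],[[0,0,0],0],[[0,0,0],0],[[0,0,0],0],[[0,0,0],0],[[0,0,0],0],[[0,0,0],0],[[0,0,0],0]]' 255 40
python3 -m handwheel '[[[-10,0,0],0],[[-20,0,0],0],[[-20,0,0],0],[[-10,0,0],0],[[0,0,0],0],[[0,0,0],0],[[0,0,0],0],[[0,0,0],0],[[0,0,0],0],[[0,0,0],0]]'
python3 - <<'E'
from h import *
s,R=tool()
c=cam('wrist')
for r in rects(c,'red',85,120): print('block',*r)
print('pad',b2w(0,-182))
todo(425,200,190,-24)
E
```

```text
clock: 83.35
eef_pos: [525.5, 392.3, 15.6]
eef_rot: [2.56, 1.57, 0.569]
wrist_force: [-0.5, -0.1, -0.3]
finger_gap: 79.2
clock: 84.6
eef_pos: [525.1, 392.5, 15.6]
eef_rot: [-1.818, 1.57, 2.475]
wrist_force: [-5.7, 1.6, 4.6]
finger_gap: 50.0
clock: 85.85
eef_pos: [525.3, 392.2, 75.3]
eef_rot: [-0.367, 1.571, -2.358]
wrist_force: [0.5, -0.1, -5.0]
finger_gap: 50.0
t 85.85 tcp [525.3 392.2  75.3] ty yaw -24.06 xaxis [-0. -0. -1.] tz yaw -114.06 F [ 0.5 -0.1 -5. ] gap 50.0 j [ 0.59  0.67  1.32 -0.    1.15  1.01]
block [527.3 397.1] [71.9 50.6] 65.6 12690 99.9 [279, 274]
pad [594.1802205   4.8566004]
t 85.9 tcp [525.3 392.3  75.3] ty yaw -24.06 xaxis [ 0. -0. -1.] tz yaw -114.06 F [ 0.3  0.2 -5.2] gap 50.0 j [ 0.59  0.67  1.32 -0.    1.15  1.01]
tool dx,dy,dz [-114.7  -13.2  216.5] spin(rad, x down -> sign flipped) -0.001
```

```bash

python3 -m handwheel '[[[0,-19.5,14.7],0],[[0,-19.5,14.7],0],[[0,-19.5,14.7],0],[[0,-19.5,14.7],0],[[0,4.7,29],0],[[0,4.7,29],0],[[0,4.7,29],0],[[0,4.7,29],0],[[0,4.7,29],0],[[0,4.7,29],0]]'
python3 -m handwheel '[[[0,0,0],-0.1355],[[0,0,0],-0.1355],[[0,0,0],-0.1355],[[0,0,0],-0.1355],[[0,0,20],0],[[0,0,30],0],[[0,0,30],0],[[0,0,30],0],[[0,0,30],0],[[0,0,0],0]]'
python3 - <<'E'
from h import *
s,R=tool(); print(w2b(s['eef_pos'])); todo(*b2w(-150,-182),75,7)
E
```

```text
clock: 87.15
eef_pos: [384.8, 199.2, 75.7]
eef_rot: [2.361, 1.57, 0.37]
wrist_force: [-0.3, 0.3, -5.5]
finger_gap: 49.6
clock: 88.4
eef_pos: [402.4, 59.8, 75.7]
eef_rot: [1.383, 1.57, -0.068]
wrist_force: [0.7, -0.3, -5.8]
finger_gap: 50.1
t 88.4 tcp [402.4  59.8  75.7] ty yaw 6.86 xaxis [ 0.001 -0.    -1.   ] tz yaw -83.14 F [ 0.7 -0.3 -5.8] gap 50.1 j [ 0.06  0.17  2.05 -0.    0.92 -0.06]
[-183.67692769 -104.10611582]
t 88.4 tcp [402.4  59.8  75.7] ty yaw 6.86 xaxis [ 0.001 -0.    -1.   ] tz yaw -83.14 F [ 0.7 -0.3 -5.8] gap 50.1 j [ 0.06  0.17  2.05 -0.    0.92 -0.06]
tool dx,dy,dz [ 0.8 33.9 77.8] spin(rad, x down -> sign flipped) -0.002
```

```bash

python3 -m handwheel '[[[0,0,26],0],[[0,0,26],0],[[0,0,26],0],[[0,11,0],0],[[0,11,0],0],[[0,12,0],0],[[0,0,0],0],[[0,0,0],0],[[0,0,0],0],[[0,0,0],0]]'
python3 - <<'E'
from h import *
s,R=tool(); print(w2b(s['eef_pos']))
for n in ['wrist','scene','side']:
    c=cam(n,n+'14.png'); w=cloud(c); b=w2b(w); Z=w[...,2]; hsv=cv2.cvtColor(c['pixels'],cv2.COLOR_RGB2HSV).astype(int); H,S,V=hsv[...,0],hsv[...,1],hsv[...,2]
    g=(S<70)&(V>60)&(Z>3)&(Z<11)&(abs(b[...,0])<75)&(b[...,1]>-250)&(b[...,1]<-128)
    q=b[g]; 
    if len(q)>20: print(n,'pad bay ext',np.round(np.percentile(q,[1,99],axis=0),1),len(q),cv2.minAreaRect(q.astype(np.float32)))
    m=((H<8)|(H>172))&(S>150)&(Z>90)&(Z<110); q=b[m&(abs(b[...,0]+150)<60)]
    if len(q)>20: print(n,'block',len(q),np.round(np.percentile(q,[1,99],axis=0),1),cv2.minAreaRect(q.astype(np.float32)))
E
```

```text
clock: 89.65
eef_pos: [445.1, -12.3, 75.4]
eef_rot: [1.477, 1.571, 0.028]
wrist_force: [0.9, -0.7, -6.1]
finger_gap: 49.6
t 89.65 tcp [445.1 -12.3  75.4] ty yaw 6.99 xaxis [ 0.  0. -1.] tz yaw -83.01 F [ 0.9 -0.7 -6.1] gap 49.6 j [-0.11  0.25  1.95  0.    0.94 -0.23]
[-150.06244411 -180.82929617]
wrist pad bay ext [[ -55.9 -232.7]
 [  52.8 -129.4]] 16922 ((-0.9172706604003906, -181.0079803466797), (106.93579864501953, 111.82958221435547), 89.48493194580078)
wrist block 12483 [[-174.3 -210. ]
 [-126.  -140. ]] ((-150.2676544189453, -175.7115020751953), (72.18085479736328, 50.387874603271484), 89.80900573730469)
scene pad bay ext [[ -55.1 -237.1]
 [  55.1 -129.1]] 798 ((-0.4308052062988281, -183.61715698242188), (110.7275161743164, 115.52973937988281), 89.94990539550781)
scene block 168 [[-171.  -224.2]
 [-123.  -147.1]] ((-147.92181396484375, -185.11447143554688), (79.68075561523438, 50.7332649230957), 89.78434753417969)
side pad bay ext [[ -57.6 -235.3]
 [  52.6 -129.3]] 755 ((0.2849006652832031, -183.14248657226562), (116.89408874511719, 109.1216812133789), 0.1415969729423523)
side block 324 [[-176.8 -223. ]
 [-126.6 -140.4]] ((-150.37059020996094, -181.10162353515625), (88.40718841552734, 50.690425872802734), 85.4189453125)
```

View pics/wrist14.png

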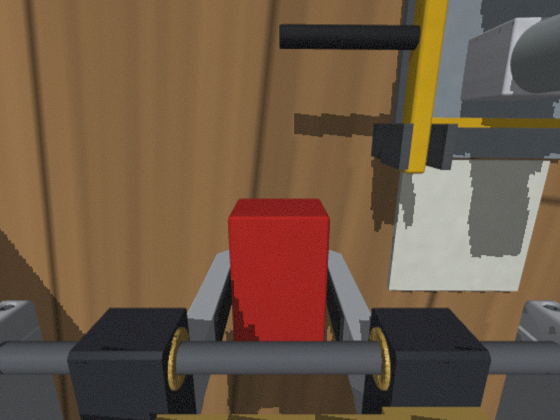

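The wrist view shows the held block aligned (column 279), the bar end in the catch slot at (418,160) and the pad to the right. Moving over the pad by the block-to-pad difference and lowering.

```bash

python3 -m handwheel '[[[0,12,-2],0],[[0,25,0],0],[[0,30,0],0],[[0,30,0],0],[[0,25,0],0],[[0,16,0],0],[[0,10,0],0],[[0,0,0],0],[[0,0,0],0],[[0,0,0],0]]'
python3 -m handwheel '[[[10,0,0],0],[[12,0,0],0],[[12,0,0],0],[[8,0,0],0],[[4,0,0],0],[[3,0,0],0],[[2,0,0],0],[[1,0,0],0],[[0,0,0],0],[[0,0,0],0]]'
python3 -m handwheel '[[[0.5,0,0],0],[[0,0,0],0],[[0.5,0,0],0],[[0,0,0],0],[[0.5,0,0],0],[[0,0,0],0],[[0,0,0],0],[[0,0,0],0],[[0,0,0],0],[[0,0,0],0]]'
python3 - <<'E'
from h import *
s,R=tool(); print(w2b(s['eef_pos']))
E
```

```text
clock: 91.05
eef_pos: [591.6, 7.7, 75.5]
eef_rot: [-0.654, 1.571, -2.103]
wrist_force: [-0.0, 0.9, -5.8]
finger_gap: 49.9
clock: 92.3
eef_pos: [592.0, 7.7, 23.5]
eef_rot: [1.478, 1.57, 0.029]
wrist_force: [-0.0, -0.0, -6.8]
finger_gap: 49.4
clock: 93.55
eef_pos: [591.9, 7.7, 21.8]
eef_rot: [-0.902, 1.571, -2.351]
wrist_force: [0.6, 0.7, -5.8]
finger_gap: 49.6
t 93.55 tcp [591.9   7.7  21.8] ty yaw 6.99 xaxis [-0. -0. -1.] tz yaw -83.01 F [ 0.6  0.7 -5.8] gap 49.6 j [-0.05  0.61  1.56 -0.    0.97 -0.17]
[  -1.93431924 -178.86349837]
```

```bash

python3 -m handwheel '[[[0.4,0,0],0],[[0,0,0],0],[[0,0,0],0],[[0.4,0,0],0],[[0,0,0],0],[[0,0,0],0],[[0,0,0],0],[[0,0,0],0],[[0,0,0],0],[[0,0,0],0]]'
python3 - <<'E'
from h import *
tool()
E
```

```text
clock: 94.8
eef_pos: [591.9, 7.7, 21.5]
eef_rot: [1.195, 1.571, -0.253]
wrist_force: [-4.9, 0.9, 5.4]
finger_gap: 49.7
t 94.8 tcp [591.9   7.7  21.5] ty yaw 6.99 xaxis [ 0. -0. -1.] tz yaw -83.01 F [-4.9  0.9  5.4] gap 49.7 j [-0.05  0.61  1.56 -0.    0.97 -0.17]
```

Contact. Releasing, rising, backing off and checking.

```bash

python3 -m handwheel '[[[0,0,0],0],[[0,0,0],0],[[0,0,0],0],[[0,0,0],0],[[0,0,0],0],[[0,0,0],0],[[-5,0,0],0],[[-15,0,0],0],[[-25,0,0],0],[[-25,0,0],0]]' 70 10
python3 -m handwheel '[[[-25,0,0],0],[[-25,0,0],0],[[-25,0,0],0],[[-25,0,0],0],[[0,-25,10],0],[[0,-30,10],0],[[0,-30,10],0],[[0,-30,10],0],[[0,-20,0],0],[[0,0,0],0]]'
python3 - <<'E'
from h import *
s,R=tool(); im={}
for n in ['wrist','scene','side']:
    c=cam(n,n+'15.png'); im[n]=c['pixels']; w=cloud(c); b=w2b(w); Z=w[...,2]; hsv=cv2.cvtColor(c['pixels'],cv2.COLOR_RGB2HSV).astype(int); H,S,V=hsv[...,0],hsv[...,1],hsv[...,2]
    g=(S<70)&(V>60)&(Z>3)&(Z<11)&(abs(b[...,0])<75)&(b[...,1]>-250)&(b[...,1]<-128)
    print(n,'pad',np.round(np.percentile(b[g],[1,99],axis=0),1).tolist())
    r=((H<8)|(H>172))&(S>150)
    m=r&(Z>40)&(Z<52); q=b[m&(b[...,1]<-120)]
    if len(q): print(n,'block',np.round(np.percentile(q,[1,50,99],axis=0),1).tolist(),np.round(np.percentile(Z[m],[3,97]),1))
    for lo,hi in ((-95,-35),(-28,28),(35,95)):
        m=r&(Z>148)&(Z<166)&(b[...,1]>lo)&(b[...,1]<hi)&(abs(b[...,0])<60); q=b[m]
        if len(q)>10: print(n,'post top',np.round(cv2.minAreaRect(q.astype(np.float32))[0],1),np.round(cv2.minAreaRect(q.astype(np.float32))[1],1),np.round(np.percentile(Z[m],[5,95]),1))
    m=(H>18)&(H<34)&(S>130)&(Z>42)&(Z<110)&(abs(b[...,0]+71)<14)
    print(n,'bar top z by y',[(lo,round(float(np.percentile(Z[m&(b[...,1]>lo)&(b[...,1]<lo+50)],60)),1)) for lo in range(-130,120,50) if (m&(b[...,1]>lo)&(b[...,1]<lo+50)).sum()>5])
a=cv2.resize(im['side'][130:250,190:320],None,fx=3,fy=3); b=cv2.resize(im['scene'][130:250,270:400],None,fx=3,fy=3)
cv2.imwrite('pics/s15.png',cv2.cvtColor(cv2.hconcat([a,b]),cv2.COLOR_RGB2BGR))
E
```

```text
clock: 96.05
eef_pos: [592.0, 7.7, 93.0]
eef_rot: [1.385, 1.57, -0.064]
wrist_force: [0.7, -0.5, 0.8]
finger_gap: 68.4
clock: 97.3
eef_pos: [462.4, -48.6, 192.4]
eef_rot: [1.264, 1.569, -0.185]
wrist_force: [-0.5, -0.0, 0.1]
finger_gap: 68.6
t 97.3 tcp [462.4 -48.6 192.4] ty yaw 6.96 xaxis [ 0.002 -0.    -1.   ] tz yaw -83.04 F [-0.5 -0.   0.1] gap 68.6 j [-0.18  0.13  1.78 -0.    1.22 -0.3 ]
wrist pad [[-56.1, -232.8], [53.4, -128.2]]
wrist block [[-27.3, -216.3], [-3.9, -176.0], [21.2, -139.3]] [44.2 47.6]
wrist post top [ -2.  -74.5] [16.3 41.6] [150.3 157.5]
wrist bar top z by y [(-130, 64.4), (-80, 64.4)]
scene pad [[-53.5, -238.2], [56.2, -129.1]]
scene block [[-376.2, -830.7], [0.6, -184.3], [23.3, -143.8]] [41.4 50. ]
scene post top [  1.7 -66. ] [38.5 41.3] [150.1 158.7]
scene post top [3.8 2.2] [38.4 39.9] [150.4 159.3]
scene post top [ 4.8 54.6] [39.  39.8] [149.4 158.5]
scene bar top z by y [(-130, 63.9), (-80, 62.9)]
side pad [[-58.6, -235.4], [52.3, -130.3]]
side block [[-29.5, -219.5], [-6.7, -185.0], [20.6, -139.6]] [41.6 51. ]
side post top [ -3.6 -62.9] [39.9 45.3] [150.4 159.9]
side post top [-11.1   8.3] [47.  29.1] [149.8 161. ]
side bar top z by y [(-130, 65.5), (-80, 65.3), (-30, 65.9), (20, 65.0), (70, 65.7)]
```

View pics/s15.png

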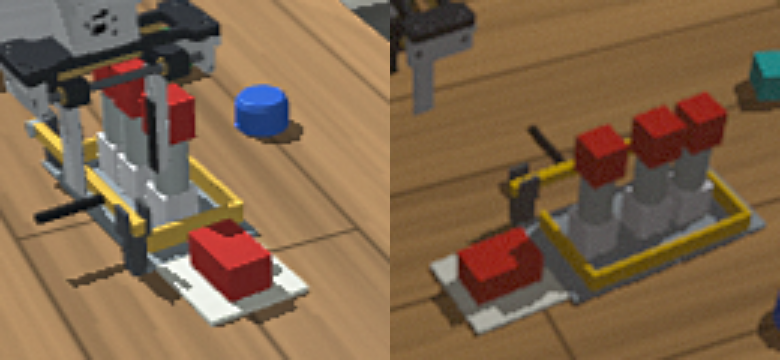

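The picture shows three upright posts behind the level bar, the bar in its catch, and the red block flat in the middle of the pad. Handing in.

```bash
python3 -c "
from cell import manip
print(manip.sign_off())"
```

```text
the job is handed in; nothing more can be done
None
```

The job is done and handed in at about 97 s on the robot's clock. `sign_off()` reported no verdict.

**What I did:**
- I gripped each of the three posts lightly by its red block and lifted it, so it swung upright in the jaws. Each was then set on its foot, regripped and stood in the bay, at about bay y +55, +2 and -64 mm, with x near 0.
- I then folded the keeper bar along its arc by the handle and pressed it into its catch.
- The marker block had been knocked about 40 mm aside during the run, so I measured it again before gripping it. It went onto the pad last.

**Last checks:**
- **Posts:** the red tops read about 150 to 160 mm high, which fits posts standing on the 6 mm floor. The final picture shows all three upright and behind the bar. The side camera put the middle post's top up to 15 mm off the scene camera's reading, because the gripper partly hid it. The wrist camera saw only part of the post nearest the catch, and put it about 9 mm off.
- **Bar:** right after I let go, the wrist camera read its top level at about 64 mm along the whole length, the fully shut height. In the last check the wrist and scene cameras saw only the catch end, at 63 to 64 mm. The side camera saw its whole length, 1 to 2 mm higher but still level.
- **Block:** it lies flat, about 2 mm from the pad's centre by the wrist and side cameras. The scene reading was mixed up with other red pixels.
- **Bolt gauge and blue cap:** I never reached near either one and the cap shows in its place in the last crops, but I did not measure them again at the end.

The cameras disagreed by 3 to 5 mm throughout, so I placed by averages and by differences within one image.

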